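# Load dowel pins into the shuttered filler of a pin hopper

### The job

Refill the bench's pin hopper: pick up the loading chute with its four dowel pins, push the filler's spring shutter fully open with the chute's two prongs, and keep it open while you tip the chute so that all the pins slide through the narrow throat into the hopper. Press only lightly, the shutter's thin lip bends at a push of about 2 kg. Then put the empty chute back down on the bench on its rods, and leave the oil can and the two sleeves near the hopper standing where they are.

Things in the scene. Friction and masses are not known exactly. Their poses are not given: they have to be found in the camera images.
- hopper: grey sheet-steel pin hopper bolted to the bench, hollow box 130 (x) x 100 (y) x 99 mm high, clear window in its -y side, small draw-off tray at its +x end. Origin: centre of its underside, z up; +x is the loading direction, in which the chute points and pushes. All hopper points lie on its cover, z = 99 mm, axes as the hopper's.
- filler_axis (a point): point on the cover below the throat's centre (hopper x = y = 0). A neck rises here, carrying a level steel table, x -50 to +60, y +-30 mm, with the throat in it: a hole 33 (x) x 17 (y) mm. The neck telescopes, is clamped at another height each time, and this is not reported: the table's top is 122 to 162 mm above the hopper's origin. Find it by touch; it stays put.
- rails_entry (a point): point on the cover below the near end of the table's guides (hopper x = -52 mm). Two guide rails 12 mm high stand on the table along x, 35 mm apart inside (y = +-17.5 mm), from x = -39 to +55 mm, with flared lead-ins from x = -52 mm. The bare table between rails and lip is where the prongs land.
- lip_shut (a point): point on the cover below the shutter's lip. The spring-shut aluminium slide on the table covers the throat. Its upright lip (13 high, 33 wide, 3 mm thick) has its pushing face at hopper x = -20 mm when shut, +16 mm when fully open: 36 mm along +x to a hard stop. Spring 2 N when shut, rising to 4.5 N fully open. Under 20 N in all on lip and table.
- chute: loading chute, sheet-steel trough open at the top and front, standing on two 6 mm round rods; 0.18 to 0.31 kg. Origin: centre of its underside below the grip pads; z up, +x to the open front. Floor from x = -82 to +65 mm, 3 mm above the underside; walls to z = 31 mm; 13 mm wide inside.
- chute_prongs (a point): point midway between the centres of the ball ends (6 mm diameter) in which the rods end, as two prongs, ahead of the floor: chute x = 92, y = 0, z = 3 mm; balls at y = +-11.5 mm, tips at x = 95 mm, 29 mm wide over all. They run on the table on either side of the throat, push the lip, and are the pivot to tip about; the pins drop between them.
- chute_pads (a point): point midway between the two black rubber grip pads on the outside of the walls: chute x = 0, y = 0, z = 19 mm. Pads x -25 to +25 mm, z 7 to 31 mm, 29 mm wide over all: the place to grip, across y.
- pin_1: plain steel dowel pin, 10 mm diameter, 24 mm long, 15 g, lying in the chute along it (number 1 of 4 from its closed end). Origin: on the lowest line under its middle as it lies at the start (5 mm off its axis), x along its length. Polished: it starts to slide in the chute at a slope between 13 and 21 degrees; about 35 degrees empties the chute quickly.
- pin_2: plain steel dowel pin, 10 mm diameter, 24 mm long, 15 g, lying in the chute along it (number 2 of 4 from its closed end). Origin: on the lowest line under its middle as it lies at the start (5 mm off its axis), x along its length. Polished: it starts to slide in the chute at a slope between 13 and 21 degrees; about 35 degrees empties the chute quickly.
- pin_3: plain steel dowel pin, 10 mm diameter, 24 mm long, 15 g, lying in the chute along it (number 3 of 4 from its closed end). Origin: on the lowest line under its middle as it lies at the start (5 mm off its axis), x along its length. Polished: it starts to slide in the chute at a slope between 13 and 21 degrees; about 35 degrees empties the chute quickly.
- pin_4: plain steel dowel pin, 10 mm diameter, 24 mm long, 15 g, lying in the chute along it (number 4 of 4 from its closed end). Origin: on the lowest line under its middle as it lies at the start (5 mm off its axis), x along its length. Polished: it starts to slide in the chute at a slope between 13 and 21 degrees; about 35 degrees empties the chute quickly.
- oil_can: red oil can with a long thin spout, 66 x 84 x 166 mm, standing; origin at the centre of its underside. The one standing by the two sleeves. Bystander.
- sleeve_1: yellow tube sleeve, 34 mm diameter, 55 mm high, standing; origin at the centre of its underside. Bystander.
- sleeve_2: yellow tube sleeve, 34 mm diameter, 55 mm high, standing; origin at the centre of its underside. Bystander.
Mind the look-alikes: they are no part of the job. Several things look just like the chute: the one meant starts nearest to the robot's base.

How it is judged (in metres and radians):
On the way, in this order (a step that is already met when the one before it is completed fails the run):
1. the chute, lifted off the bench, bears on the hopper's filler (height (world z) of chute above 0.09 m and contact force between chute and hopper above 1 N), for 0.2 s.
2. all four pins are inside the hopper (x of pin_1 in the frame of hopper between -0.063 and 0.063 m and y of pin_1 in the frame of hopper between -0.049 and 0.049 m and z of pin_1 in the frame of hopper between 0 and 0.085 m and x of pin_2 in the frame of hopper between -0.063 and 0.063 m and y of pin_2 in the frame of hopper between -0.049 and 0.049 m and z of pin_2 in the frame of hopper between 0 and 0.085 m and x of pin_3 in the frame of hopper between -0.063 and 0.063 m and y of pin_3 in the frame of hopper between -0.049 and 0.049 m and z of pin_3 in the frame of hopper between 0 and 0.085 m and x of pin_4 in the frame of hopper between -0.063 and 0.063 m and y of pin_4 in the frame of hopper between -0.049 and 0.049 m and z of pin_4 in the frame of hopper between 0 and 0.085 m), for 0.2 s.
At the end, for the whole second after the job is handed in: All four pins are inside the hopper's box (within its walls and below its cover); the chute stands upright on its rods on the bench (tilt under 0.1 rad, underside within 6 mm of the bench top), clear of the hopper, released and at rest (all of step 2 and height (world z) of chute between -0.004 and 0.006 m and angle between chute's own z axis and vertical below 0.1 rad and linear speed of chute below 0.02 m/s and horizontal distance between chute and hopper above 0.09 m); the robot touches nothing.
It fails at once if the chute presses on the hopper, its filler or shutter with more than 20 N (contact force between chute and hopper above 20 N).
It fails at once if the oil can is pushed more than 30 mm or tipped over (distance of oil_can from where it was at the start of the episode above 0.03 m or angle between oil_can's own z axis and vertical above 0.5 rad).
It fails at once if the first sleeve is pushed more than 30 mm or tipped over (distance of sleeve_1 from where it was at the start of the episode above 0.03 m or angle between sleeve_1's own z axis and vertical above 0.5 rad).
It fails at once if the second sleeve is pushed more than 30 mm or tipped over (distance of sleeve_2 from where it was at the start of the episode above 0.03 m or angle between sleeve_2's own z axis and vertical above 0.5 rad).
It also fails if it takes over 72 s, if anything falls off the work surface, if the arm or the gripper's body presses on something with over 40 N, if the wrist force passes 120 N, or if a joint passes its speed limit or range.

### The arm

A 7-joint arm with a two-finger parallel gripper is mounted at the origin on a cart in front of the work surface, level with it; the furniture and walls round the work are solid. World frame = base frame: x ahead of the robot, y to its left, z up, the work surface at z = 0. Lengths are in m, angles in degrees, forces in N, time in s.
With the tool pointing down it reaches from about 0.425 to 1.025 m from the base axis. Payload 3.6 kg.
Tool frame: the origin (TCP) lies between the finger pads; the fingertips stand 25 mm ahead of it and the grasp point (between the pads) lies 6 mm ahead of it (manip.tip_reach is the distance from the TCP to the fingertips, in m); z points along the fingers, y is the line along which they close (so a half turn about z gives the same grasp; the last joint's range is limited). The gripper opens to 85 mm and grips with 20 to 120 N. Pads are 22 mm wide; open, the fingers measure 114 mm over their backs; the gripper's body (76 mm by 85 mm) begins 54 mm behind the grasp point. The pads swing forward as they close: fully open they stand 13 mm farther back than shut.
Start: joints at [-71.362, 33.873, 2.773, 92.16, -1.908, 54.013, -1.931], TCP at [0.295, 0.662, 0.256] pointing down, gripper open.
Joint ranges: [-153.93, 153.93], [-27.13, 128.08], [-72.61, 78.16], [10.71, 143.7], [-87.88, 267.88], [4.46, 118.87], [-176.78, 176.78]. Speed limits (degrees/s): [147.25, 147.25, 180, 180, 180, 180, 180].

### API

Orientations are given as a 3x3 rotation matrix whose columns are the frame's x, y, z axes.
In Python, from cell import manip gives the robot as it stands. The module is installed in compiled form; this text tells all that it offers.
- The arm moves only by the tool jog_arm, never from a script. Its argument "deltas" is a list of rows, each an object of numbers: "tx", "ty", "tz": the shift along the tool's x, y, z in units of 150 mm (1.0 is 150 mm); "ax", "ay", "az": the turn, a rotation vector about the tool's x, y, z in units of 60 degrees (1.0 is 60 degrees). In form: [{"tx": .., "ty": .., "tz": .., "ax": .., "ay": .., "az": ..}, ...]. A call has exactly 10 rows; each row is the pose to reach, as a shift and turn from the pose commanded when the call began, along the tool's axes at that moment; what a row does not reach only later rows make up. A row lasts 1/10 s, in which the tool goes at most 50 mm and 8.59 degrees, less where a joint would pass 70% of its speed; a pose out of reach is approached as far as the arm can. A call with a number of a shift or a turn outside -1 to 1 is refused whole. A call with a gripper value outside its range is refused whole. "grip" is the gripper command: -1 is shut, 1 is fully open, values between are in proportion, set as the call begins (left out, the last holds). The fingers move at their own pace and stop on an object; "newtons" is the grip in N (left out, the last holds). Time passes only in rows, so rows that repeat a pose let the fingers close, or fill a call up. It gives the time, the measured TCP pose, the force, the opening and the grip force at its end, in the units of the state.
- manip.state(): the state, without advancing time (a new reading comes with each control period).
- manip.read_camera(name): name is "scene" or "side" or "wrist"; returns a dict with "frame" (420x560x3 uint8, red, green, blue), "depth" (420x560 float32, m along the optical axis (not along the pixel's ray), 0 where there is no reading), "mtx" (3x3 intrinsics, pixels), "cam_to_world" (4x4, takes a point from camera to world coordinates). Camera axes: x right, y down, z forward; pixel columns grow to the right and rows downward; lengths in m; the calibration is good to about 2 mm. A picture is of the moment at which its call begins.
- manip.sign_off(): hands the job in; it is judged then, once.
Trained networks look in the newest picture that a camera, given by its name, has taken for a name from the list of things; names that differ only in an ending like _2 or _b are one class to them, and where a whole thing is asked for, a point or a joint stands for the part that bears it (a point fixed in the world has none). Each returns a list of dicts, best first, with "conf" (0 to 1); they miss things now and then, are a little off and sometimes report something else, mostly with a low value. They report only what shows in the picture. A call takes as long as a camera call. They do not tell look-alikes from the thing itself.
- manip.outline_of(query, camera): "region" (420x560 bool, what is visible of it).
- manip.mark_of(query, camera): "point" ([x, y, z] in m, in world coordinates, good to about 4 mm: a listed point, or the origin of a listed thing).
The state is a dict: "time": time; "q": joint angles; "joint_vel": joint speeds; "joint_torque": joint torques, N m; "tool_pos": TCP position; "tcp_rot": TCP orientation; "force": force on the tool from outside, world axes, zero at the start; "ft_torque": the same for the moment, N m; "finger_gap": finger opening in m; "finger_force": force on a finger pad.
Only numpy, scipy, OpenCV 4.12 (cv2) and the standard library are available. Lean on these libraries where they do the work, as an engineer would, in place of code of your own. Each camera call takes 0.05 s, during which the arm holds its last target. There are 200 camera calls.

## Working session

There is one attempt and no reset: what is moved stays moved. The work goes in short steps, Python scripts to look and compute and a tool call to move; the robot and the scene stay as the last step left them, time stands still between calls to the robot, and variables do not carry over. Pictures are saved under pics/ and viewed, at most 10 in all, crops included, and the job is handed in when it is done.

Besides the shell and the picture viewer there is one more tool, called as name(argument=value, ...), one argument or row to a line, values as JSON. jog_arm: Moves the arm, as the interface text tells. Shifts and turns lie within -1 to 1; 1 stands for 150 mm of shift or 60 degrees of turn. Its arguments: {"type":"object","properties":{"deltas":{"type":"array","items":{"type":"object","properties":{"tx":{"type":"number"},"ty":{"type":"number"},"tz":{"type":"number"},"ax":{"type":"number"},"ay":{"type":"number"},"az":{"type":"number"}}}},"grip":{"type":"number"},"newtons":{"type":"number"}},"required":["deltas"]}

```bash
mkdir -p pics
cat > h.py <<'E'
import numpy as np, cv2
from cell import manip
def save(c,n):
    r=manip.read_camera(c); cv2.imwrite(f'pics/{n}.png',r['frame'][:,:,::-1]); return r
def pix(r,p):
    T=np.linalg.inv(r['cam_to_world']); c=T[:3,:3]@np.array(p)+T[:3,3]; u=r['mtx']@c; return (u[:2]/u[2]).round().astype(int)
def cloud(r):
    d=r['depth']; v,u=np.indices(d.shape); K=r['mtx']
    P=np.stack([(u-K[0,2])/K[0,0]*d,(v-K[1,2])/K[1,1]*d,d],-1)
    T=r['cam_to_world']; return P@T[:3,:3].T+T[:3,3]
E
python3 - <<'E'
from h import *
s=manip.state(); print(s['tool_pos'],s['tcp_rot'],s['finger_gap'])
ims=[]
for c in ['scene','side']:
    r=save(c,c+'0'); ims.append(r['frame'])
    print(c,r['cam_to_world'][:3,3].round(2))
    for q in ['hopper','filler_axis','rails_entry','lip_shut','chute','chute_prongs','chute_pads','pin_1','oil_can','sleeve_1']:
        for m in manip.mark_of(q,c)[:5]: print(q,np.round(m['point'],3),round(m['conf'],2),pix(r,m['point']))
E
```

```text
[0.29452218 0.66163189 0.25513958] [[-9.13587470e-01  4.06641505e-01 -7.87447876e-04]
 [ 4.06642246e-01  9.13585072e-01 -2.09781415e-03]
 [-1.33657680e-04 -2.23674630e-03 -9.99997490e-01]] 0.0853891425075297
scene [ 0.01 -0.55  0.48]
hopper [ 0.497 -0.179 -0.   ] 0.6 [312 299]
filler_axis [ 0.501 -0.182  0.098] 0.8 [316 255]
rails_entry [ 0.516 -0.137  0.097] 0.6 [303 244]
lip_shut [ 0.503 -0.167  0.098] 0.72 [311 252]
chute [ 0.796 -0.294  0.004] 0.83 [437 258]
chute [0.493 0.157 0.   ] 0.79 [203 239]
chute [ 0.802 -0.04  -0.002] 0.64 [343 223]
chute_prongs [0.531 0.074 0.007] 0.83 [237 243]
chute_prongs [ 0.719 -0.064  0.001] 0.74 [332 236]
chute_prongs [ 0.814 -0.198 -0.005] 0.56 [400 243]
chute_prongs [ 0.698  0.094 -0.002] 0.46 [280 220]
chute_pads [ 0.797 -0.287  0.018] 0.91 [435 251]
chute_pads [0.495 0.156 0.012] 0.82 [204 235]
chute_pads [ 0.803 -0.04   0.017] 0.74 [344 216]
oil_can [ 0.669 -0.145  0.002] 0.71 [348 256]
oil_can [ 0.5   -0.18   0.001] 0.64 [313 298]
sleeve_1 [ 0.7    0.092 -0.003] 0.72 [281 220]
sleeve_1 [0.669 0.03  0.   ] 0.47 [290 231]
side [ 0.58 -0.69  0.74]
hopper [ 0.497 -0.183 -0.004] 0.97 [235 302]
filler_axis [ 0.498 -0.178  0.094] 0.69 [232 272]
lip_shut [ 0.501 -0.16   0.102] 0.85 [234 262]
chute [ 0.81  -0.044 -0.002] 0.73 [367 249]
chute [0.496 0.158 0.003] 0.7 [241 196]
chute_prongs [0.534 0.072 0.007] 0.61 [254 216]
chute_prongs [ 0.714 -0.063  0.003] 0.57 [329 254]
chute_prongs [ 0.812 -0.2    0.002] 0.53 [382 302]
chute_pads [ 0.812 -0.046  0.016] 0.66 [369 245]
chute_pads [0.496 0.159 0.02 ] 0.64 [240 191]
chute_pads [ 0.498 -0.182  0.099] 0.56 [232 272]
pin_1 [ 0.497 -0.179  0.098] 0.42 [231 271]
oil_can [ 0.665 -0.147  0.001] 0.84 [312 285]
sleeve_1 [ 0.671  0.026 -0.003] 0.76 [308 230]
sleeve_1 [ 0.7    0.091 -0.001] 0.53 [316 212]
sleeve_1 [ 0.498 -0.183 -0.003] 0.19 [236 302]
```

View pics/scene0.png

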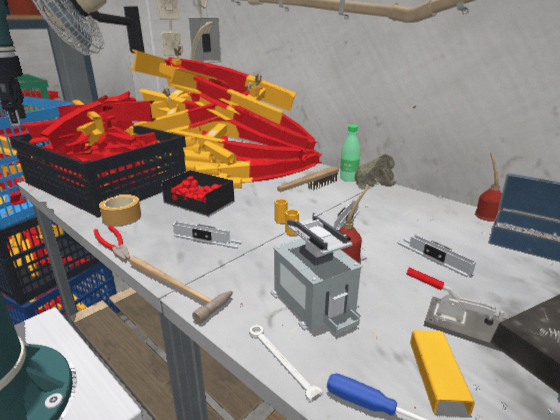

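View pics/side0.png

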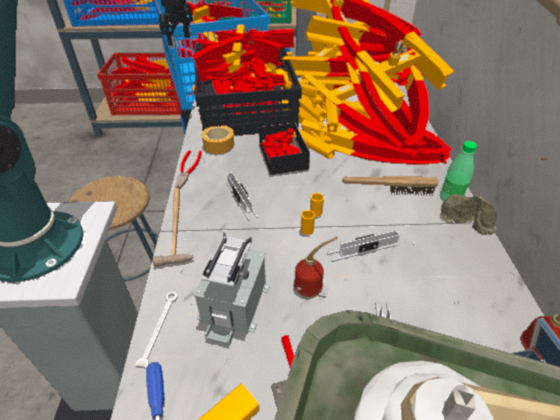

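Scene view: three chute look-alikes at scene pixels (203,235), (344,218; hidden behind the hopper and oil can) and (437,256). Their distances from the base are 0.52, 0.80 and 0.85 m, so the first is the one meant. The hopper is at (316,285), with its tray facing the camera (-y). The oil can is at (350,240) and the sleeves at (281,210) and (292,222).

Run:
```python
from h import *
P=[];Q=[]
for c in ['scene','side']:
    r=manip.read_camera(c); C=cloud(r); ok=r['depth']>0
    if c=='scene':
        cv2.imwrite('pics/crop1.png',np.hstack([cv2.resize(r['frame'][205:260,155:255],(400,300)),cv2.resize(r['frame'][200:275,255:375],(400,300))])[:,:,::-1])
    m=ok&(np.hypot(C[...,0]-.505,C[...,1]-.135)<.13)&(C[...,2]>.008)&(C[...,2]<.06)
    p=C[m]; rc=cv2.minAreaRect((p[:,:2]*1000).astype(np.float32)); print(c,'chute',m.sum(),rc,p[:,2].max())
    print(cv2.boxPoints(rc).round(0).tolist())
    m=ok&(np.hypot(C[...,0]-.5,C[...,1]+.18)<.085)
    p=C[m]; h,e=np.histogram(p[:,2],np.arange(.08,.2,.004)); print([(round(b,3),a) for a,b in zip(h,e) if a>10])
    for lo,hi in [(.092,.105),(.118,.19)]:
        k=p[(p[:,2]>lo)&(p[:,2]<hi)]
        if len(k)<5: continue
        rc=cv2.minAreaRect((k[:,:2]*1000).astype(np.float32)); print(lo,len(k),rc,cv2.boxPoints(rc).round(0).tolist())
    m=ok&(np.hypot(C[...,0]-.5,C[...,1]+.18)<.14)&(C[...,2]>.01)&(C[...,2]<.105); k=C[m]
    rc=cv2.minAreaRect((k[:,:2]*1000).astype(np.float32)); print('box',len(k),rc,cv2.boxPoints(rc).round(0).tolist())
```

```text
scene chute 674 ((490.861328125, 164.0460205078125), (30.88622283935547, 148.185546875), 23.552175521850586) 0.03186236484285332
[[447.0, 226.0], [506.0, 90.0], [535.0, 102.0], [475.0, 238.0]]
[(np.float64(0.08), np.int64(174)), (np.float64(0.084), np.int64(158)), (np.float64(0.088), np.int64(158)), (np.float64(0.092), np.int64(94)), (np.float64(0.096), np.int64(1604)), (np.float64(0.1), np.int64(93)), (np.float64(0.104), np.int64(70)), (np.float64(0.108), np.int64(151)), (np.float64(0.112), np.int64(46)), (np.float64(0.116), np.int64(27)), (np.float64(0.12), np.int64(17)), (np.float64(0.14), np.int64(42)), (np.float64(0.144), np.int64(464)), (np.float64(0.148), np.int64(281)), (np.float64(0.152), np.int64(255)), (np.float64(0.156), np.int64(311)), (np.float64(0.16), np.int64(13))]
0.092 1811 ((496.9902038574219, -183.41209411621094), (136.81051635742188, 106.327392578125), 73.38711547851562) [[426.0, -234.0], [528.0, -264.0], [567.0, -133.0], [466.0, -103.0]]
0.118 1395 ((494.0038146972656, -186.8743896484375), (113.54302215576172, 61.766761779785156), 73.91796875) [[449.0, -233.0],
[... 770 characters left out ...]
p.int64(561)), (np.float64(0.148), np.int64(376)), (np.float64(0.152), np.int64(249)), (np.float64(0.156), np.int64(299)), (np.float64(0.16), np.int64(37))]
0.092 1570 ((495.3438720703125, -184.081787109375), (135.89662170410156, 105.19158935546875), 72.98217010498047) [[425.0, -234.0], [526.0, -264.0], [566.0, -135.0], [465.0, -104.0]]
0.118 1546 ((494.6257629394531, -189.04299926757812), (112.6061019897461, 61.37955856323242), 72.9130630493164) [[449.0, -234.0], [507.0, -252.0], [541.0, -144.0], [482.0, -126.0]]
box 3594 ((503.72894287109375, -207.1591339111328), (165.0728759765625, 265.37506103515625), 85.98794555664062) [[366.0, -280.0], [630.0, -299.0], [642.0, -134.0], [377.0, -116.0]]
```

View pics/crop1.png

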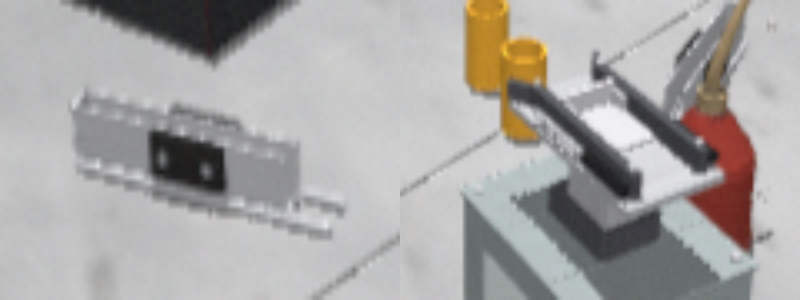

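The crop confirms it. The left panel shows the nearest chute (black pad, two prongs pointing right and down). The right panel shows the filler table with dark rails and a silver slide, with the lip towards the sleeves. Depth fits agree with the marks: chute origin (0.494, 0.156) heading -66.8°, hopper axis (0.496, -0.1835) heading -106.8°, table about 0.146 m.

```bash
cat >> h.py <<'E'
from scipy.spatial.transform import Rotation as R
H0=np.array([.496,-.1835]); HD=-106.8
def Rt(head,pitch):   # chute x = -tool x
    return (R.from_euler('z',head,degrees=True)*R.from_euler('y',pitch,degrees=True)).as_matrix()@np.diag([-1,1,-1.])
def hop(x,y,z):
    a=np.radians(HD); return np.array([H0[0]+x*np.cos(a)-y*np.sin(a),H0[1]+x*np.sin(a)+y*np.cos(a),z])
def plan(p,Rw):
    s=manip.state(); A=s['tcp_rot']; t=A.T@(np.array(p)-s['tool_pos'])/.15
    a=np.degrees(R.from_matrix(A.T@Rw).as_rotvec())/60
    print('t',t.round(3),'a',a.round(3)); return t,a
E
python3 - <<'E'
from h import *
plan([.494,.156,.2],Rt(-66.8,0))
E
```

```text
t [-2.586 -2.544  0.375] a [0.    0.    0.713]
```

jog_arm(
  deltas=[
    {"tx":-0.1,"ty":-0.1},
    {"tx":-0.2,"ty":-0.2},
    {"tx":-0.3,"ty":-0.3},
    {"tx":-0.42,"ty":-0.42},
    {"tx":-0.54,"ty":-0.54},
    {"tx":-0.66,"ty":-0.66},
    {"tx":-0.77,"ty":-0.77},
    {"tx":-0.86,"ty":-0.86},
    {"tx":-0.94,"ty":-0.94},
    {"tx":-1,"ty":-1},
  ],
)

```text
$.deltas[0]: bad value
```

jog_arm(
  deltas=[
    {"tx":-0.1,"ty":-0.1},
    {"tx":-0.2,"ty":-0.2},
    {"tx":-0.3,"ty":-0.3},
    {"tx":-0.42,"ty":-0.42},
    {"tx":-0.54,"ty":-0.54},
    {"tx":-0.66,"ty":-0.66},
    {"tx":-0.77,"ty":-0.77},
    {"tx":-0.86,"ty":-0.86},
    {"tx":-0.94,"ty":-0.94},
    {"tx":-1,"ty":-1},
  ],
)

```text
$.deltas[0]: bad value
```

Run:
```python
from h import *
s=manip.state(); print(s['q'],s['force'])
plan([.494,.156,.17],Rt(-66.8,0))
```

```text
[-71.36164464  33.87362163   2.77339075  92.15941477  -1.9086158
  54.01296709  -1.93004788] [-0.27240826 -0.02337435 -0.32985187]
t [-2.586 -2.544  0.575] a [0.    0.    0.713]
```

jog_arm(
  deltas=[
    {"tx":-0.1,"ty":-0.1,"tz":0,"ax":0,"ay":0,"az":0},
    {"tx":-0.2,"ty":-0.2,"tz":0,"ax":0,"ay":0,"az":0},
    {"tx":-0.3,"ty":-0.3,"tz":0,"ax":0,"ay":0,"az":0},
    {"tx":-0.42,"ty":-0.42,"tz":0,"ax":0,"ay":0,"az":0},
    {"tx":-0.54,"ty":-0.54,"tz":0,"ax":0,"ay":0,"az":0},
    {"tx":-0.66,"ty":-0.66,"tz":0,"ax":0,"ay":0,"az":0},
    {"tx":-0.77,"ty":-0.77,"tz":0,"ax":0,"ay":0,"az":0},
    {"tx":-0.86,"ty":-0.86,"tz":0,"ax":0,"ay":0,"az":0},
    {"tx":-0.94,"ty":-0.94,"tz":0,"ax":0,"ay":0,"az":0},
    {"tx":-1,"ty":-1,"tz":0,"ax":0,"ay":0,"az":0},
  ],
)

```text
time: 2.2
tool_pos: [0.3576, 0.4735, 0.2577]
tcp_rot: [[-0.92, 0.392, -0.016], [0.392, 0.92, 0.011], [0.019, 0.004, -1.0]]
force: [-25.7, 12.3, 7.9]
finger_gap: 0.0858
finger_force: 12.2
```

jog_arm(
  deltas=[
    {"tx":-0.1,"ty":-0.1,"tz":0,"ax":0,"ay":0,"az":0},
    {"tx":-0.2,"ty":-0.2,"tz":0,"ax":0,"ay":0,"az":0},
    {"tx":-0.3,"ty":-0.3,"tz":0,"ax":0,"ay":0,"az":0},
    {"tx":-0.42,"ty":-0.42,"tz":0,"ax":0,"ay":0,"az":0},
    {"tx":-0.54,"ty":-0.54,"tz":0,"ax":0,"ay":0,"az":0},
    {"tx":-0.66,"ty":-0.66,"tz":0,"ax":0,"ay":0,"az":0},
    {"tx":-0.77,"ty":-0.77,"tz":0,"ax":0,"ay":0,"az":0},
    {"tx":-0.86,"ty":-0.86,"tz":0,"ax":0,"ay":0,"az":0},
    {"tx":-0.94,"ty":-0.94,"tz":0,"ax":0,"ay":0,"az":0},
    {"tx":-1,"ty":-1,"tz":0,"ax":0,"ay":0,"az":0},
  ],
)

```text
time: 3.2
tool_pos: [0.4475, 0.265, 0.2565]
tcp_rot: [[-0.913, 0.408, 0.0], [0.408, 0.913, -0.0], [-0.0, 0.0, -1.0]]
force: [-0.5, -0.2, 0.7]
finger_gap: 0.0856
finger_force: 0.0
```

Run:
```python
from h import *
s=manip.state(); print(s['q'],s['force'])
plan([.494,.156,.17],Rt(-66.8,0))
```

```text
[-39.6903655   19.22846426   5.15049597 118.62537324  -2.49374973
  42.22553377  32.9539091 ] [-0.52642156 -0.18362038  0.66050139]
t [-0.579 -0.537  0.577] a [0.    0.    0.712]
```

jog_arm(
  deltas=[
    {"tx":-0.06,"ty":-0.05,"tz":0.02,"ax":0,"ay":0,"az":0.08},
    {"tx":-0.13,"ty":-0.12,"tz":0.06,"ax":0,"ay":0,"az":0.17},
    {"tx":-0.2,"ty":-0.19,"tz":0.12,"ax":0,"ay":0,"az":0.26},
    {"tx":-0.28,"ty":-0.27,"tz":0.2,"ax":0,"ay":0,"az":0.35},
    {"tx":-0.36,"ty":-0.34,"tz":0.28,"ax":0,"ay":0,"az":0.44},
    {"tx":-0.44,"ty":-0.41,"tz":0.36,"ax":0,"ay":0,"az":0.53},
    {"tx":-0.5,"ty":-0.47,"tz":0.44,"ax":0,"ay":0,"az":0.61},
    {"tx":-0.55,"ty":-0.51,"tz":0.5,"ax":0,"ay":0,"az":0.67},
    {"tx":-0.57,"ty":-0.53,"tz":0.55,"ax":0,"ay":0,"az":0.7},
    {"tx":-0.579,"ty":-0.537,"tz":0.577,"ax":0,"ay":0,"az":0.712},
  ],
)

```text
time: 4.2
tool_pos: [0.4935, 0.1573, 0.1692]
tcp_rot: [[-0.395, 0.919, -0.001], [0.919, 0.395, -0.0], [0.0, -0.001, -1.0]]
force: [0.3, 0.5, 0.9]
finger_gap: 0.0854
finger_force: 0.0
```

Run:
```python
from h import *
r=save('wrist','w1'); C=cloud(r); ok=r['depth']>0
m=ok&(np.hypot(C[...,0]-.505,C[...,1]-.135)<.13)&(C[...,2]>.012)&(C[...,2]<.06)
p=C[m]; rc=cv2.minAreaRect((p[:,:2]*1000).astype(np.float32)); print(m.sum(),rc,p[:,2].max(),cv2.boxPoints(rc).round().tolist())
for q in ['chute','chute_prongs','chute_pads','pin_1']:
    for k in manip.mark_of(q,'wrist')[:4]: print(q,np.round(k['point'],4),round(k['conf'],2),pix(r,k['point']))
s=manip.state(); print(s['tool_pos'],s['force'])
```

```text
2398 ((491.3945007324219, 165.3131103515625), (29.725421905517578, 145.83407592773438), 24.51699447631836) 0.033397416278470704 [[448.0, 225.0], [508.0, 93.0], [535.0, 105.0], [475.0, 238.0]]
chute [0.4982 0.1578 0.0022] 0.61 [285 201]
chute_prongs [0.538  0.0753 0.0053] 0.66 [288 286]
chute_pads [0.4921 0.1555 0.0215] 0.81 [278 206]
pin_1 [ 4.999e-01  1.480e-01 -3.000e-04] 0.82 [282 210]
pin_1 [0.4713 0.2184 0.0029] 0.8 [284 131]
pin_1 [0.4911 0.1733 0.0043] 0.75 [285 185]
pin_1 [4.829e-01 1.923e-01 2.000e-04] 0.63 [285 162]
[0.49361441 0.15813711 0.17008825] [ 0.37292345 -0.4645432   0.3745818 ]
```

View pics/w1.png

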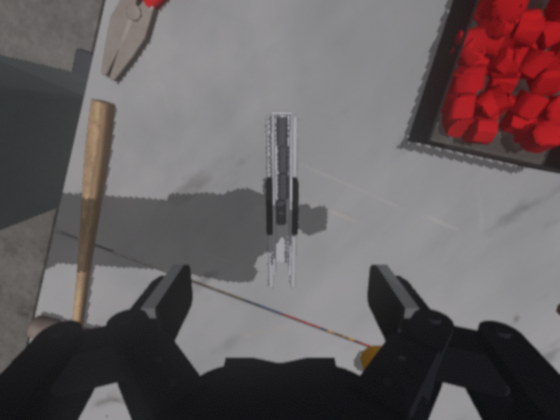

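Wrist view: the chute lies straight along image column 282, rear at (282,112), prongs at (281,287), pads centred at (281,206), with four pins in the rear part. The heading is right and it is centred between the fingers.

jog_arm(
  deltas=[
    {"tx":-0.01,"ty":0,"tz":0.1,"ax":0,"ay":0,"az":0},
    {"tx":-0.01,"ty":0,"tz":0.22,"ax":0,"ay":0,"az":0},
    {"tx":-0.01,"ty":0,"tz":0.35,"ax":0,"ay":0,"az":0},
    {"tx":-0.01,"ty":0,"tz":0.48,"ax":0,"ay":0,"az":0},
    {"tx":-0.01,"ty":0,"tz":0.6,"ax":0,"ay":0,"az":0},
    {"tx":-0.01,"ty":0,"tz":0.71,"ax":0,"ay":0,"az":0},
    {"tx":-0.01,"ty":0,"tz":0.81,"ax":0,"ay":0,"az":0},
    {"tx":-0.01,"ty":0,"tz":0.88,"ax":0,"ay":0,"az":0},
    {"tx":-0.01,"ty":0,"tz":0.92,"ax":0,"ay":0,"az":0},
    {"tx":-0.01,"ty":0,"tz":0.94,"ax":0,"ay":0,"az":0},
  ],
)

```text
time: 5.45
tool_pos: [0.4942, 0.1562, 0.0286]
tcp_rot: [[-0.396, 0.918, 0.0], [0.918, 0.396, 0.0], [0.0, 0.0, -1.0]]
force: [-0.1, 0.3, -0.3]
finger_gap: 0.0854
finger_force: 0.0
```

jog_arm(
  deltas=[
    {"tx":0,"ty":0,"tz":0,"ax":0,"ay":0,"az":0},
    {"tx":0,"ty":0,"tz":0,"ax":0,"ay":0,"az":0},
    {"tx":0,"ty":0,"tz":0,"ax":0,"ay":0,"az":0},
    {"tx":0,"ty":0,"tz":0,"ax":0,"ay":0,"az":0},
    {"tx":0,"ty":0,"tz":0,"ax":0,"ay":0,"az":0},
    {"tx":0,"ty":0,"tz":0,"ax":0,"ay":0,"az":0},
    {"tx":0,"ty":0,"tz":0,"ax":0,"ay":0,"az":0},
    {"tx":0,"ty":0,"tz":0,"ax":0,"ay":0,"az":0},
    {"tx":0,"ty":0,"tz":0,"ax":0,"ay":0,"az":0},
    {"tx":0,"ty":0,"tz":0,"ax":0,"ay":0,"az":0},
  ],
  grip=-1,
  newtons=60,
)

```text
time: 6.45
tool_pos: [0.4953, 0.1564, 0.0296]
tcp_rot: [[-0.396, 0.918, 0.003], [0.918, 0.396, 0.001], [-0.0, 0.003, -1.0]]
force: [0.4, 0.7, 5.5]
finger_gap: 0.0279
finger_force: 59.2
```

jog_arm(
  deltas=[
    {"tx":0,"ty":0,"tz":-0.05,"ax":0,"ay":0,"az":0},
    {"tx":0,"ty":0,"tz":-0.12,"ax":0,"ay":0,"az":0},
    {"tx":0,"ty":0,"tz":-0.21,"ax":0,"ay":0,"az":0},
    {"tx":0,"ty":0,"tz":-0.32,"ax":0,"ay":0,"az":0},
    {"tx":0,"ty":0,"tz":-0.44,"ax":0,"ay":0,"az":0},
    {"tx":0,"ty":0,"tz":-0.57,"ax":0,"ay":0,"az":0},
    {"tx":0,"ty":0,"tz":-0.7,"ax":0,"ay":0,"az":0},
    {"tx":0,"ty":0,"tz":-0.82,"ax":0,"ay":0,"az":0},
    {"tx":0,"ty":0,"tz":-0.92,"ax":0,"ay":0,"az":0},
    {"tx":0,"ty":0,"tz":-1,"ax":0,"ay":0,"az":0},
  ],
)

```text
time: 7.45
tool_pos: [0.4937, 0.1559, 0.1804]
tcp_rot: [[-0.395, 0.919, 0.001], [0.919, 0.395, 0.0], [0.0, 0.001, -1.0]]
force: [0.3, -0.0, -3.5]
finger_gap: 0.0282
finger_force: 59.4
```

```bash
cat >> h.py <<'E'
OFF=np.array([-.092,0,.0256])   # TCP from prong point, chute axes
def tcp(prong,head,pitch):
    Rw=Rt(head,pitch); return np.array(prong)+Rw@np.diag([-1,1,-1.])@OFF, Rw
E
python3 - <<'E'
from h import *
s=manip.state(); print(s['tool_pos'],s['force'],s['finger_gap'])
for x,z in [(-.06,.19)]:
    p,Rw=tcp(hop(x,0,z),HD,6); print(p,np.linalg.norm(p[:2])); plan(p,Rw)
for q in ['chute_prongs','chute_pads']:
  for c in ['scene','side']:
    r=manip.read_camera(c)
    for k in manip.mark_of(q,c)[:4]: print(q,c,np.round(k['point'],4),round(k['conf'],2),pix(r,k['point']))
E
```

```text
[0.49366136 0.15588196 0.18041643] [ 2.52541469e-01 -6.30617558e-04 -3.52865205e+00] 0.028234548257329024
[ 0.53901374 -0.04103163  0.22507638] 0.5405732171880011
t [-1.325 -0.241 -0.298] a [-0.034  0.095  0.668]
chute_prongs scene [0.5303 0.0693 0.1575] 0.86 [236 184]
chute_prongs scene [ 0.7207 -0.0622  0.0027] 0.79 [332 235]
chute_prongs scene [ 0.8151 -0.1956 -0.0043] 0.69 [400 242]
chute_prongs side [0.5325 0.0705 0.1572] 0.78 [250 171]
chute_prongs side [ 0.6964  0.0926 -0.0015] 0.72 [315 211]
chute_prongs side [ 0.7143 -0.0676  0.0009] 0.62 [329 257]
chute_prongs side [ 0.815  -0.2013  0.0024] 0.48 [384 303]
chute_pads scene [0.4961 0.1517 0.1651] 0.91 [200 176]
chute_pads scene [ 0.7948 -0.2908  0.0202] 0.69 [436 251]
chute_pads scene [ 0.8053 -0.0439  0.016 ] 0.53 [346 217]
chute_pads side [0.4954 0.159  0.1677] 0.77 [236 146]
chute_pads side [ 0.8095 -0.0443  0.0171] 0.69 [368 244]
chute_pads side [ 0.4944 -0.1832  0.0008] 0.5 [234 301]
```

jog_arm(
  deltas=[
    {"tx":-0.05,"ty":0,"tz":-0.05,"ax":0,"ay":0,"az":0.02},
    {"tx":-0.11,"ty":-0.01,"tz":-0.1,"ax":0,"ay":0,"az":0.06},
    {"tx":-0.18,"ty":-0.02,"tz":-0.16,"ax":0,"ay":0,"az":0.12},
    {"tx":-0.26,"ty":-0.03,"tz":-0.22,"ax":0,"ay":0,"az":0.19},
    {"tx":-0.35,"ty":-0.05,"tz":-0.28,"ax":0,"ay":0,"az":0.27},
    {"tx":-0.44,"ty":-0.07,"tz":-0.33,"ax":0,"ay":0,"az":0.36},
    {"tx":-0.53,"ty":-0.09,"tz":-0.37,"ax":0,"ay":0,"az":0.45},
    {"tx":-0.61,"ty":-0.1,"tz":-0.4,"ax":0,"ay":0,"az":0.54},
    {"tx":-0.67,"ty":-0.11,"tz":-0.4,"ax":0,"ay":0,"az":0.61},
    {"tx":-0.7,"ty":-0.12,"tz":-0.4,"ax":0,"ay":0,"az":0.66},
  ],
)

```text
time: 8.85
tool_pos: [0.5197, 0.0502, 0.2398]
tcp_rot: [[0.288, 0.958, 0.002], [0.958, -0.288, -0.0], [0.0, 0.002, -1.0]]
force: [-0.4, -0.1, -3.1]
finger_gap: 0.0278
finger_force: 59.5
```

Run:
```python
from h import *
s=manip.state(); print(s['tool_pos'],s['force'],s['finger_gap'],s['q'])
p,Rw=tcp(hop(-.06,0,.19),HD,6); plan(p,Rw)
```

```text
[0.51968058 0.05019363 0.23975726] [-0.40209288 -0.06998582 -3.1362317 ] 0.02782965064269909 [-33.08930562  22.88531303  29.72512809 120.07918847 -17.05738788
  40.96555371  -9.0288075 ]
t [-0.545  0.298  0.098] a [0.002 0.1   0.002]
```

jog_arm(
  deltas=[
    {"tx":-0.04,"ty":0.02,"tz":0.01,"ax":0,"ay":0.01,"az":0},
    {"tx":-0.1,"ty":0.05,"tz":0.02,"ax":0,"ay":0.02,"az":0},
    {"tx":-0.17,"ty":0.09,"tz":0.03,"ax":0,"ay":0.03,"az":0},
    {"tx":-0.25,"ty":0.14,"tz":0.04,"ax":0,"ay":0.045,"az":0},
    {"tx":-0.33,"ty":0.18,"tz":0.06,"ax":0,"ay":0.06,"az":0},
    {"tx":-0.41,"ty":0.22,"tz":0.07,"ax":0,"ay":0.075,"az":0},
    {"tx":-0.47,"ty":0.26,"tz":0.08,"ax":0,"ay":0.09,"az":0},
    {"tx":-0.51,"ty":0.28,"tz":0.09,"ax":0,"ay":0.1,"az":0},
    {"tx":-0.535,"ty":0.293,"tz":0.098,"ax":0,"ay":0.1,"az":0},
    {"tx":-0.545,"ty":0.298,"tz":0.098,"ax":0,"ay":0.1,"az":0},
  ],
)

```text
time: 9.85
tool_pos: [0.5389, -0.0391, 0.224]
tcp_rot: [[0.28, 0.96, 0.029], [0.954, -0.282, 0.1], [0.104, -0.0, -0.995]]
force: [0.2, -0.1, -2.5]
finger_gap: 0.0278
finger_force: 59.5
```

Run:
```python
from h import *
s=manip.state(); print(s['tool_pos'],s['force'],s['finger_gap'])
ims=[]
for c in ['scene','side','wrist']:
    r=manip.read_camera(c); f=r['frame'].copy()
    for q in ['chute_prongs','lip_shut','rails_entry','filler_axis','chute']:
        for k in manip.mark_of(q,c)[:3]:
            if np.hypot(*(np.array(k['point'])[:2]-H0))<.2: print(q,c,np.round(k['point'],4),round(k['conf'],2))
    a=pix(r,hop(-.05,0,.15)); a=np.clip(a,[100,75],[460,345])
    ims.append(cv2.resize(f[a[1]-75:a[1]+75,a[0]-65:a[0]+65],(266,307),interpolation=cv2.INTER_CUBIC))
cv2.imwrite('pics/ap.png',np.hstack(ims)[:,:,::-1])
```

```text
[ 0.538852   -0.03912211  0.22395925] [ 0.19075883 -0.12073682 -2.52601449] 0.027837708814958277
chute_prongs scene [ 0.5133 -0.1233  0.1923] 0.83
lip_shut scene [ 0.5036 -0.1672  0.0959] 0.76
rails_entry scene [ 0.5123 -0.137   0.0993] 0.77
filler_axis scene [ 0.4972 -0.1841  0.0994] 0.64
chute scene [ 0.5376 -0.0323  0.1981] 0.7
chute_prongs side [ 0.5163 -0.1225  0.1904] 0.91
chute_prongs side [ 6.642e-01 -1.430e-01 -1.000e-04] 0.65
lip_shut side [ 0.5014 -0.1604  0.1026] 0.89
filler_axis side [ 0.4941 -0.1805  0.0936] 0.89
filler_axis side [ 0.5426 -0.0356  0.1976] 0.2
chute side [ 0.5389 -0.0332  0.1971] 0.75
filler_axis wrist [ 0.5439 -0.0188  0.1953] 0.26
chute wrist [ 0.5418 -0.0329  0.1992] 0.69
```

View pics/ap.png

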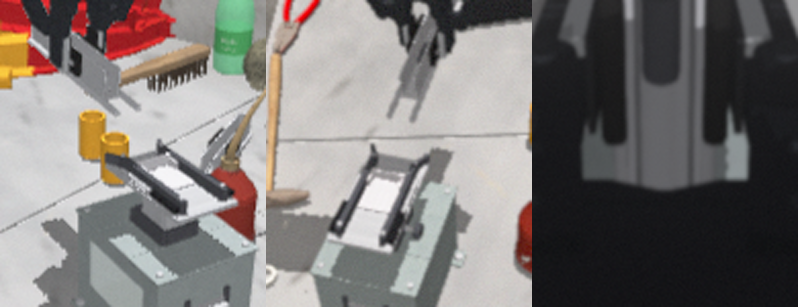

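The side and scene panels show the prongs above and behind the table entry, pointing down between the rails. The measured prong position agrees with the prediction to about 2 mm. Next I move above the landing zone.

Run:
```python
from h import *
for z in (.18,.155): 
    p,Rw=tcp(hop(-.042,0,z),HD,6); plan(p,Rw)
```

```text
t [-0.141  0.004  0.045] a [-0.001  0.     0.008]
t [-0.158  0.004  0.211] a [-0.001  0.     0.008]
```

jog_arm(
  deltas=[
    {"tx":-0.04,"ty":0,"tz":0.01,"ax":0,"ay":0,"az":0},
    {"tx":-0.09,"ty":0,"tz":0.02,"ax":0,"ay":0,"az":0},
    {"tx":-0.13,"ty":0.003,"tz":0.04,"ax":0,"ay":0,"az":0.008},
    {"tx":-0.141,"ty":0.004,"tz":0.05,"ax":0,"ay":0,"az":0.008},
    {"tx":-0.144,"ty":0.004,"tz":0.08,"ax":0,"ay":0,"az":0.008},
    {"tx":-0.148,"ty":0.004,"tz":0.12,"ax":0,"ay":0,"az":0.008},
    {"tx":-0.152,"ty":0.004,"tz":0.16,"ax":0,"ay":0,"az":0.008},
    {"tx":-0.156,"ty":0.004,"tz":0.19,"ax":0,"ay":0,"az":0.008},
    {"tx":-0.158,"ty":0.004,"tz":0.205,"ax":0,"ay":0,"az":0.008},
    {"tx":-0.158,"ty":0.004,"tz":0.211,"ax":0,"ay":0,"az":0.008},
  ],
)

```text
time: 11.75
tool_pos: [0.5338, -0.0581, 0.1897]
tcp_rot: [[0.287, 0.957, 0.029], [0.952, -0.289, 0.1], [0.104, -0.001, -0.995]]
force: [-0.4, 0.1, -2.5]
finger_gap: 0.0281
finger_force: 59.5
```

```bash
cat >> h.py <<'E'
def prong():
    s=manip.state(); p=s['tool_pos']-s['tcp_rot']@np.diag([-1,1,-1.])@OFF
    a=np.radians(HD); d=p[:2]-H0; c=-s['tcp_rot'][:,0]
    print('prong hop mm',(1000*np.array([d[0]*np.cos(a)+d[1]*np.sin(a),-d[0]*np.sin(a)+d[1]*np.cos(a),p[2]])).round(1),'head',np.degrees(np.arctan2(c[1],c[0])).round(2),'pitch',np.degrees(np.arcsin(-c[2])).round(2),'F',s['force'].round(2),'M',s['ft_torque'].round(2),'t',s['time'])
E
python3 - <<'E'
from h import *
prong()
ims=[]
for c in ['scene','side']:
    r=manip.read_camera(c); f=r['frame']
    for q in ['chute_prongs']:
        for k in manip.mark_of(q,c)[:3]:
            if np.hypot(*(np.array(k['point'])[:2]-H0))<.2: print(q,c,np.round(k['point'],4),round(k['conf'],2))
    a=pix(r,hop(-.03,0,.15))
    ims.append(cv2.resize(f[a[1]-45:a[1]+45,a[0]-60:a[0]+60],(400,300),interpolation=cv2.INTER_CUBIC))
cv2.imwrite('pics/ap2.png',np.hstack(ims)[:,:,::-1])
E
```

```text
prong hop mm [-4.210e+01 -1.000e-01  1.546e+02] head -106.79 pitch 5.99 F [-0.36  0.1  -2.5 ] M [-0.18  0.04 -0.08] t 11.75
chute_prongs scene [ 0.5106 -0.1445  0.1582] 0.6
chute_prongs side [ 0.5126 -0.1442  0.1565] 0.71
```

View pics/ap2.png

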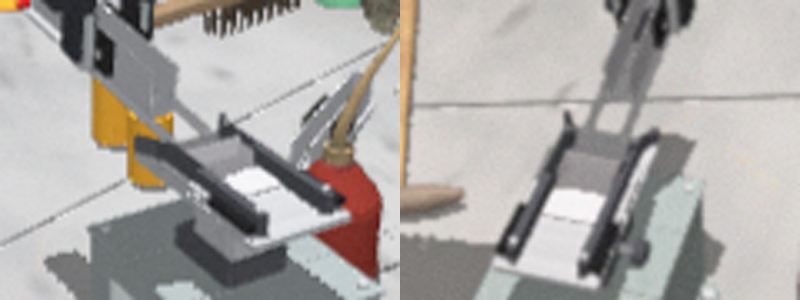

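Both views show the prongs entering between the two rail ends, short of the lip, roughly centred. Forces are unchanged, so I feel downward for the table.

jog_arm(
  deltas=[
    {"tx":0,"ty":0,"tz":0.003,"ax":0,"ay":0,"az":0},
    {"tx":0,"ty":0,"tz":0.006,"ax":0,"ay":0,"az":0},
    {"tx":0,"ty":0,"tz":0.009,"ax":0,"ay":0,"az":0},
    {"tx":0,"ty":0,"tz":0.012,"ax":0,"ay":0,"az":0},
    {"tx":0,"ty":0,"tz":0.015,"ax":0,"ay":0,"az":0},
    {"tx":0,"ty":0,"tz":0.018,"ax":0,"ay":0,"az":0},
    {"tx":0,"ty":0,"tz":0.021,"ax":0,"ay":0,"az":0},
    {"tx":0,"ty":0,"tz":0.024,"ax":0,"ay":0,"az":0},
    {"tx":0,"ty":0,"tz":0.026,"ax":0,"ay":0,"az":0},
    {"tx":0,"ty":0,"tz":0.026,"ax":0,"ay":0,"az":0},
  ],
)

```text
time: 12.95
tool_pos: [0.534, -0.0578, 0.1862]
tcp_rot: [[0.287, 0.957, 0.029], [0.952, -0.289, 0.1], [0.104, -0.001, -0.995]]
force: [-1.0, -1.0, -2.6]
finger_gap: 0.0276
finger_force: 59.5
```

jog_arm(
  deltas=[
    {"tx":0,"ty":0,"tz":0.001,"ax":0,"ay":0,"az":0},
    {"tx":0,"ty":0,"tz":0.002,"ax":0,"ay":0,"az":0},
    {"tx":0,"ty":0,"tz":0.003,"ax":0,"ay":0,"az":0},
    {"tx":0,"ty":0,"tz":0.004,"ax":0,"ay":0,"az":0},
    {"tx":0,"ty":0,"tz":0.005,"ax":0,"ay":0,"az":0},
    {"tx":0,"ty":0,"tz":0.006,"ax":0,"ay":0,"az":0},
    {"tx":0,"ty":0,"tz":0.007,"ax":0,"ay":0,"az":0},
    {"tx":0,"ty":0,"tz":0.007,"ax":0,"ay":0,"az":0},
    {"tx":0,"ty":0,"tz":0.007,"ax":0,"ay":0,"az":0},
    {"tx":0,"ty":0,"tz":0.007,"ax":0,"ay":0,"az":0},
  ],
)

```text
time: 13.95
tool_pos: [0.5342, -0.0577, 0.1853]
tcp_rot: [[0.287, 0.957, 0.03], [0.952, -0.289, 0.1], [0.105, -0.001, -0.995]]
force: [-0.5, 1.0, 2.3]
finger_gap: 0.0278
finger_force: 59.9
```

```bash
python3 -c "
from h import *
prong()"
```

```text
prong hop mm [-42.6   0.2 150.2] head -106.79 pitch 6.01 F [-0.47  0.96  2.33] M [-0.36  0.28 -0.06] t 13.95
```

jog_arm(
  deltas=[
    {"tx":-0.01,"ty":0,"tz":-0.002,"ax":0,"ay":0,"az":0},
    {"tx":-0.025,"ty":0,"tz":-0.0036,"ax":0,"ay":0,"az":0},
    {"tx":-0.041,"ty":0,"tz":-0.0053,"ax":0,"ay":0,"az":0},
    {"tx":-0.058,"ty":0,"tz":-0.0071,"ax":0,"ay":0,"az":0},
    {"tx":-0.075,"ty":0,"tz":-0.0089,"ax":0,"ay":0,"az":0},
    {"tx":-0.092,"ty":0,"tz":-0.0106,"ax":0,"ay":0,"az":0},
    {"tx":-0.109,"ty":0,"tz":-0.0124,"ax":0,"ay":0,"az":0},
    {"tx":-0.125,"ty":0,"tz":-0.0141,"ax":0,"ay":0,"az":0},
    {"tx":-0.138,"ty":0,"tz":-0.0154,"ax":0,"ay":0,"az":0},
    {"tx":-0.146,"ty":0,"tz":-0.0163,"ax":0,"ay":0,"az":0},
  ],
)

```text
time: 14.95
tool_pos: [0.528, -0.0779, 0.1855]
tcp_rot: [[0.287, 0.958, 0.03], [0.952, -0.288, 0.102], [0.106, -0.001, -0.994]]
force: [1.3, 6.0, 3.0]
finger_gap: 0.0278
finger_force: 60.0
```

```bash
python3 -c "
from h import *
prong()"
```

```text
prong hop mm [-2.160e+01  1.000e-01  1.503e+02] head -106.77 pitch 6.09 F [1.26 6.02 3.04] M [ 0.83 -0.26  0.03] t 14.95
```

jog_arm(
  deltas=[
    {"tx":-0.008,"ty":0,"tz":-0.003,"ax":0,"ay":0,"az":0},
    {"tx":-0.018,"ty":0,"tz":-0.0038,"ax":0,"ay":0,"az":0},
    {"tx":-0.028,"ty":0,"tz":-0.0049,"ax":0,"ay":0,"az":0},
    {"tx":-0.038,"ty":0,"tz":-0.006,"ax":0,"ay":0,"az":0},
    {"tx":-0.048,"ty":0,"tz":-0.007,"ax":0,"ay":0,"az":0},
    {"tx":-0.058,"ty":0,"tz":-0.008,"ax":0,"ay":0,"az":0},
    {"tx":-0.068,"ty":0,"tz":-0.0091,"ax":0,"ay":0,"az":0},
    {"tx":-0.076,"ty":0,"tz":-0.01,"ax":0,"ay":0,"az":0},
    {"tx":-0.08,"ty":0,"tz":-0.0104,"ax":0,"ay":0,"az":0},
    {"tx":-0.08,"ty":0,"tz":-0.0104,"ax":0,"ay":0,"az":0},
  ],
)

```text
time: 15.95
tool_pos: [0.5245, -0.0891, 0.1857]
tcp_rot: [[0.286, 0.958, 0.029], [0.952, -0.288, 0.102], [0.106, -0.001, -0.994]]
force: [1.7, 4.6, 1.4]
finger_gap: 0.0284
finger_force: 60.0
```

```bash
python3 -c "
from h import *
prong()"
```

```text
prong hop mm [-9.800e+00  1.000e-01  1.504e+02] head -106.74 pitch 6.1 F [1.7  4.63 1.42] M [ 0.75 -0.35  0.08] t 15.95
```

jog_arm(
  deltas=[
    {"tx":-0.01,"ty":0,"tz":-0.001,"ax":0,"ay":0,"az":0},
    {"tx":-0.024,"ty":0,"tz":-0.0025,"ax":0,"ay":0,"az":0},
    {"tx":-0.039,"ty":0,"tz":-0.0041,"ax":0,"ay":0,"az":0},
    {"tx":-0.054,"ty":0,"tz":-0.0056,"ax":0,"ay":0,"az":0},
    {"tx":-0.069,"ty":0,"tz":-0.0072,"ax":0,"ay":0,"az":0},
    {"tx":-0.084,"ty":0,"tz":-0.0088,"ax":0,"ay":0,"az":0},
    {"tx":-0.098,"ty":0,"tz":-0.0102,"ax":0,"ay":0,"az":0},
    {"tx":-0.11,"ty":0,"tz":-0.0115,"ax":0,"ay":0,"az":0},
    {"tx":-0.118,"ty":0,"tz":-0.0123,"ax":0,"ay":0,"az":0},
    {"tx":-0.122,"ty":0,"tz":-0.0128,"ax":0,"ay":0,"az":0},
  ],
)

```text
time: 16.95
tool_pos: [0.5195, -0.1058, 0.1858]
tcp_rot: [[0.286, 0.958, 0.029], [0.952, -0.287, 0.103], [0.108, -0.001, -0.994]]
force: [2.4, 7.2, 2.4]
finger_gap: 0.0284
finger_force: 60.0
```

```bash
python3 -c "
from h import *
prong()"
```

```text
prong hop mm [7.600e+00 1.000e-01 1.504e+02] head -106.71 pitch 6.17 F [2.37 7.2  2.38] M [ 1.14 -0.43  0.04] t 16.95
```

jog_arm(
  deltas=[
    {"tx":-0.003,"ty":0,"tz":-0.001,"ax":0,"ay":0,"az":0},
    {"tx":-0.006,"ty":0,"tz":-0.002,"ax":0,"ay":0,"az":0},
    {"tx":-0.009,"ty":0,"tz":-0.0025,"ax":0,"ay":0,"az":0},
    {"tx":-0.012,"ty":0,"tz":-0.003,"ax":0,"ay":0,"az":0},
    {"tx":-0.015,"ty":0,"tz":-0.0033,"ax":0,"ay":0,"az":0},
    {"tx":-0.018,"ty":0,"tz":-0.0036,"ax":0,"ay":0,"az":0},
    {"tx":-0.02,"ty":0,"tz":-0.0038,"ax":0,"ay":0,"az":0},
    {"tx":-0.02,"ty":0,"tz":-0.0038,"ax":0,"ay":0,"az":0},
    {"tx":-0.02,"ty":0,"tz":-0.0038,"ax":0,"ay":0,"az":0},
    {"tx":-0.02,"ty":0,"tz":-0.0038,"ax":0,"ay":0,"az":0},
  ],
)

```text
time: 17.95
tool_pos: [0.5185, -0.1088, 0.1859]
tcp_rot: [[0.286, 0.958, 0.029], [0.952, -0.287, 0.103], [0.107, -0.002, -0.994]]
force: [3.4, 6.8, 2.0]
finger_gap: 0.0284
finger_force: 59.9
```

```bash
python3 -c "
from h import *
prong()"
```

```text
prong hop mm [1.070e+01 1.000e-01 1.506e+02] head -106.7 pitch 6.16 F [3.37 6.84 2.02] M [ 1.11 -0.52 -0.05] t 17.95
```

jog_arm(
  deltas=[
    {"tx":-0.001,"ty":0,"tz":0,"ax":0,"ay":0,"az":0},
    {"tx":-0.002,"ty":0,"tz":0,"ax":0,"ay":0,"az":0},
    {"tx":-0.003,"ty":0,"tz":0,"ax":0,"ay":0,"az":0},
    {"tx":-0.004,"ty":0,"tz":0,"ax":0,"ay":0,"az":0},
    {"tx":-0.005,"ty":0,"tz":-0.001,"ax":0,"ay":0,"az":0},
    {"tx":-0.006,"ty":0,"tz":-0.001,"ax":0,"ay":0,"az":0},
    {"tx":-0.007,"ty":0,"tz":-0.001,"ax":0,"ay":0,"az":0},
    {"tx":-0.007,"ty":0,"tz":-0.001,"ax":0,"ay":0,"az":0},
    {"tx":-0.007,"ty":0,"tz":-0.001,"ax":0,"ay":0,"az":0},
    {"tx":-0.007,"ty":0,"tz":-0.001,"ax":0,"ay":0,"az":0},
  ],
)

```text
time: 18.95
tool_pos: [0.5182, -0.1097, 0.1859]
tcp_rot: [[0.286, 0.958, 0.029], [0.952, -0.287, 0.103], [0.107, -0.002, -0.994]]
force: [2.4, 7.8, 1.5]
finger_gap: 0.028
finger_force: 59.9
```

```bash
python3 -c "
from h import *
prong()"
```

```text
prong hop mm [1.160e+01 1.000e-01 1.506e+02] head -106.69 pitch 6.16 F [2.41 7.85 1.53] M [ 1.15 -0.49  0.  ] t 18.95
```

jog_arm(
  deltas=[
    {"tx":-0.001,"ty":0,"tz":0,"ax":0,"ay":0,"az":0},
    {"tx":-0.002,"ty":0,"tz":0,"ax":0,"ay":0,"az":0},
    {"tx":-0.003,"ty":0,"tz":0,"ax":0,"ay":0,"az":0},
    {"tx":-0.004,"ty":0,"tz":0,"ax":0,"ay":0,"az":0},
    {"tx":-0.005,"ty":0,"tz":-0.001,"ax":0,"ay":0,"az":0},
    {"tx":-0.006,"ty":0,"tz":-0.001,"ax":0,"ay":0,"az":0},
    {"tx":-0.007,"ty":0,"tz":-0.001,"ax":0,"ay":0,"az":0},
    {"tx":-0.007,"ty":0,"tz":-0.001,"ax":0,"ay":0,"az":0},
    {"tx":-0.007,"ty":0,"tz":-0.001,"ax":0,"ay":0,"az":0},
    {"tx":-0.007,"ty":0,"tz":-0.001,"ax":0,"ay":0,"az":0},
  ],
)

```text
time: 19.95
tool_pos: [0.5179, -0.1106, 0.1859]
tcp_rot: [[0.286, 0.958, 0.029], [0.952, -0.287, 0.103], [0.107, -0.002, -0.994]]
force: [2.4, 8.0, 1.0]
finger_gap: 0.0281
finger_force: 59.9
```

```bash
python3 -c "
from h import *
prong()"
```

```text
prong hop mm [1.260e+01 1.000e-01 1.506e+02] head -106.7 pitch 6.17 F [2.4  7.98 0.97] M [ 1.09 -0.48  0.  ] t 19.95
```

jog_arm(
  deltas=[
    {"tx":-0.001,"ty":0,"tz":0,"ax":0,"ay":0,"az":0},
    {"tx":-0.002,"ty":0,"tz":0,"ax":0,"ay":0,"az":0},
    {"tx":-0.003,"ty":0,"tz":0,"ax":0,"ay":0,"az":0},
    {"tx":-0.004,"ty":0,"tz":0,"ax":0,"ay":0,"az":0},
    {"tx":-0.005,"ty":0,"tz":0,"ax":0,"ay":0,"az":0},
    {"tx":-0.006,"ty":0,"tz":0,"ax":0,"ay":0,"az":0},
    {"tx":-0.006,"ty":0,"tz":0,"ax":0,"ay":0,"az":0},
    {"tx":-0.006,"ty":0,"tz":0,"ax":0,"ay":0,"az":0},
    {"tx":-0.006,"ty":0,"tz":0,"ax":0,"ay":0,"az":0},
    {"tx":-0.006,"ty":0,"tz":0,"ax":0,"ay":0,"az":0},
  ],
)

```text
time: 20.95
tool_pos: [0.5178, -0.1112, 0.1859]
tcp_rot: [[0.285, 0.958, 0.029], [0.952, -0.287, 0.104], [0.108, -0.002, -0.994]]
force: [3.4, 6.9, 1.2]
finger_gap: 0.0276
finger_force: 59.9
```

Run:
```python
from h import *
prong()
ims=[]
for c in ['scene','side']:
    r=manip.read_camera(c); f=r['frame']
    a=pix(r,hop(0,0,.15))
    ims.append(cv2.resize(f[a[1]-38:a[1]+38,a[0]-50:a[0]+50],(400,300),interpolation=cv2.INTER_CUBIC))
cv2.imwrite('pics/open.png',np.hstack(ims)[:,:,::-1])
```

```text
prong hop mm [1.320e+01 1.000e-01 1.505e+02] head -106.68 pitch 6.19 F [3.41 6.92 1.2 ] M [ 1.19 -0.51 -0.01] t 20.95
```

View pics/open.png

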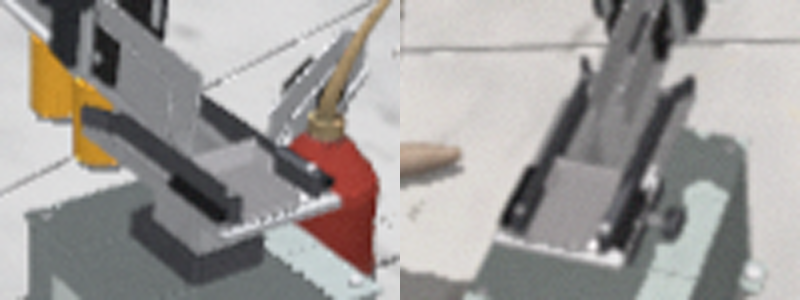

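The shutter is pushed well forward, with its front edge near the table's +x end in both views. No stop felt yet, so I go a little further.

jog_arm(
  deltas=[
    {"tx":-0.001,"ty":0,"tz":0,"ax":0,"ay":0,"az":0},
    {"tx":-0.002,"ty":0,"tz":0,"ax":0,"ay":0,"az":0},
    {"tx":-0.003,"ty":0,"tz":0,"ax":0,"ay":0,"az":0},
    {"tx":-0.004,"ty":0,"tz":0,"ax":0,"ay":0,"az":0},
    {"tx":-0.005,"ty":0,"tz":0,"ax":0,"ay":0,"az":0},
    {"tx":-0.006,"ty":0,"tz":0,"ax":0,"ay":0,"az":0},
    {"tx":-0.006,"ty":0,"tz":0,"ax":0,"ay":0,"az":0},
    {"tx":-0.006,"ty":0,"tz":0,"ax":0,"ay":0,"az":0},
    {"tx":-0.006,"ty":0,"tz":0,"ax":0,"ay":0,"az":0},
    {"tx":-0.006,"ty":0,"tz":0,"ax":0,"ay":0,"az":0},
  ],
)

```text
time: 22.05
tool_pos: [0.5177, -0.1113, 0.1859]
tcp_rot: [[0.285, 0.958, 0.029], [0.952, -0.286, 0.105], [0.109, -0.002, -0.994]]
force: [2.5, 8.4, 2.2]
finger_gap: 0.0284
finger_force: 59.9
```

```bash
python3 -c "
from h import *
prong()"
```

```text
prong hop mm [1.330e+01 1.000e-01 1.505e+02] head -106.66 pitch 6.25 F [2.54 8.41 2.24] M [ 1.5  -0.56 -0.05] t 22.05
```

The stop is reached (only 0.1 mm travel for 0.9 mm commanded), with prongs at hopper x = 13.3 mm as expected. Now I tip about the prongs in steps with force checks.

```bash
cat >> h.py <<'E'
def tip(dp,dx=0,dz=0,n=8):  # dx hopper-x mm, dz up mm
    A=manip.state()['tcp_rot']; r=np.array([-.092,0,.0266]); a=np.radians(HD)
    c=A.T@np.array([np.cos(a)*dx,np.sin(a)*dx,dz])/1000
    for i in range(1,n+1):
        Ri=R.from_euler('y',dp*i/n,degrees=True).as_matrix(); t=(r-Ri@r+c*i/n)/.15
        print('tx %.4f tz %.4f ty %.4f ay %.4f'%(t[0],t[2],t[1],dp*i/n/60))
E
python3 -c "
from h import *
tip(8)"
```

```text
tx -0.0032 tz -0.0107 ty 0.0000 ay 0.0167
tx -0.0066 tz -0.0213 ty 0.0000 ay 0.0333
tx -0.0101 tz -0.0319 ty 0.0000 ay 0.0500
tx -0.0139 tz -0.0424 ty 0.0000 ay 0.0667
tx -0.0178 tz -0.0528 ty 0.0000 ay 0.0833
tx -0.0219 tz -0.0631 ty 0.0000 ay 0.1000
tx -0.0262 tz -0.0734 ty 0.0000 ay 0.1167
tx -0.0306 tz -0.0836 ty 0.0000 ay 0.1333
```

jog_arm(
  deltas=[
    {"tx":-0.0032,"ty":0,"tz":-0.0107,"ax":0,"ay":0.0167,"az":0},
    {"tx":-0.0066,"ty":0,"tz":-0.0213,"ax":0,"ay":0.0333,"az":0},
    {"tx":-0.0101,"ty":0,"tz":-0.0319,"ax":0,"ay":0.05,"az":0},
    {"tx":-0.0139,"ty":0,"tz":-0.0424,"ax":0,"ay":0.0667,"az":0},
    {"tx":-0.0178,"ty":0,"tz":-0.0528,"ax":0,"ay":0.0833,"az":0},
    {"tx":-0.0219,"ty":0,"tz":-0.0631,"ax":0,"ay":0.1,"az":0},
    {"tx":-0.0262,"ty":0,"tz":-0.0734,"ax":0,"ay":0.1167,"az":0},
    {"tx":-0.0306,"ty":0,"tz":-0.0836,"ax":0,"ay":0.1333,"az":0},
    {"tx":-0.0306,"ty":0,"tz":-0.0836,"ax":0,"ay":0.1333,"az":0},
    {"tx":-0.0306,"ty":0,"tz":-0.0836,"ax":0,"ay":0.1333,"az":0},
  ],
)

```text
time: 23.05
tool_pos: [0.5159, -0.1172, 0.1982]
tcp_rot: [[0.278, 0.958, 0.069], [0.928, -0.287, 0.237], [0.247, -0.002, -0.969]]
force: [3.1, 8.0, 1.9]
finger_gap: 0.0277
finger_force: 59.9
```

```bash
python3 -c "
from h import *
prong(); print(manip.state()['q'])
tip(9)"
```

```text
prong hop mm [ 13.6   0.  150.7] head -106.69 pitch 14.28 F [3.12 8.02 1.86] M [ 1.26 -0.58 -0.02] t 23.05
[  3.28917654  26.22289297  16.26652032 121.05418328 -34.93158592
  39.55990642  29.69867959]
tx -0.0036 tz -0.0120 ty 0.0000 ay 0.0187
tx -0.0074 tz -0.0239 ty 0.0000 ay 0.0375
tx -0.0115 tz -0.0358 ty 0.0000 ay 0.0563
tx -0.0158 tz -0.0476 ty 0.0000 ay 0.0750
tx -0.0203 tz -0.0593 ty 0.0000 ay 0.0938
tx -0.0251 tz -0.0709 ty 0.0000 ay 0.1125
tx -0.0301 tz -0.0824 ty 0.0000 ay 0.1313
tx -0.0353 tz -0.0938 ty 0.0000 ay 0.1500
```

Forces steady.

jog_arm(
  deltas=[
    {"tx":-0.0036,"ty":0,"tz":-0.012,"ax":0,"ay":0.0187,"az":0},
    {"tx":-0.0074,"ty":0,"tz":-0.0239,"ax":0,"ay":0.0375,"az":0},
    {"tx":-0.0115,"ty":0,"tz":-0.0358,"ax":0,"ay":0.0563,"az":0},
    {"tx":-0.0158,"ty":0,"tz":-0.0476,"ax":0,"ay":0.075,"az":0},
    {"tx":-0.0203,"ty":0,"tz":-0.0593,"ax":0,"ay":0.0938,"az":0},
    {"tx":-0.0251,"ty":0,"tz":-0.0709,"ax":0,"ay":0.1125,"az":0},
    {"tx":-0.0301,"ty":0,"tz":-0.0824,"ax":0,"ay":0.1313,"az":0},
    {"tx":-0.0353,"ty":0,"tz":-0.0938,"ax":0,"ay":0.15,"az":0},
    {"tx":-0.0353,"ty":0,"tz":-0.0938,"ax":0,"ay":0.15,"az":0},
    {"tx":-0.0353,"ty":0,"tz":-0.0938,"ax":0,"ay":0.15,"az":0},
  ],
)

```text
time: 24.05
tool_pos: [0.5134, -0.1254, 0.2107]
tcp_rot: [[0.264, 0.958, 0.112], [0.88, -0.287, 0.38], [0.396, -0.002, -0.918]]
force: [3.8, 7.3, 3.4]
finger_gap: 0.028
finger_force: 59.7
```

```bash
python3 -c "
from h import *
prong()"
```

```text
prong hop mm [ 1.370e+01 -1.000e-01  1.508e+02] head -106.71 pitch 23.32 F [3.75 7.34 3.38] M [ 1.12 -0.66 -0.01] t 24.05
```

Same 9° step again; rows are in tool axes, so the same numbers hold, with a 0.1 mm lift.

jog_arm(
  deltas=[
    {"tx":-0.0036,"ty":0,"tz":-0.0121,"ax":0,"ay":0.0187,"az":0},
    {"tx":-0.0074,"ty":0,"tz":-0.0241,"ax":0,"ay":0.0375,"az":0},
    {"tx":-0.0115,"ty":0,"tz":-0.0361,"ax":0,"ay":0.0563,"az":0},
    {"tx":-0.0158,"ty":0,"tz":-0.048,"ax":0,"ay":0.075,"az":0},
    {"tx":-0.0203,"ty":0,"tz":-0.0598,"ax":0,"ay":0.0938,"az":0},
    {"tx":-0.0251,"ty":0,"tz":-0.0715,"ax":0,"ay":0.1125,"az":0},
    {"tx":-0.0301,"ty":0,"tz":-0.0831,"ax":0,"ay":0.1313,"az":0},
    {"tx":-0.0353,"ty":0,"tz":-0.0945,"ax":0,"ay":0.15,"az":0},
    {"tx":-0.0353,"ty":0,"tz":-0.0945,"ax":0,"ay":0.15,"az":0},
    {"tx":-0.0353,"ty":0,"tz":-0.0945,"ax":0,"ay":0.15,"az":0},
  ],
)

```text
time: 25.05
tool_pos: [0.5097, -0.1353, 0.2216]
tcp_rot: [[0.244, 0.958, 0.151], [0.809, -0.287, 0.514], [0.535, -0.003, -0.845]]
force: [3.4, 6.1, 1.4]
finger_gap: 0.0276
finger_force: 59.5
```

Run:
```python
from h import *
prong()
for c in ['scene','side','wrist']:
    manip.read_camera(c)
    for k in manip.mark_of('pin_1',c)[:5]: print(c,np.round(k['point'],3),round(k['conf'],2))
```

```text
prong hop mm [ 13.9  -0.9 150.7] head -106.78 pitch 32.36 F [3.41 6.07 1.42] M [ 0.94 -0.49 -0.07] t 25.05
scene [ 0.494 -0.18   0.144] 0.45
side [ 0.499 -0.187  0.15 ] 0.62
```

jog_arm(
  deltas=[
    {"tx":-0.005,"ty":0,"tz":-0.012,"ax":0,"ay":0.0187,"az":0},
    {"tx":-0.009,"ty":0,"tz":-0.0239,"ax":0,"ay":0.0375,"az":0},
    {"tx":-0.013,"ty":0,"tz":-0.0358,"ax":0,"ay":0.0563,"az":0},
    {"tx":-0.0168,"ty":0,"tz":-0.0476,"ax":0,"ay":0.075,"az":0},
    {"tx":-0.0213,"ty":0,"tz":-0.0593,"ax":0,"ay":0.0938,"az":0},
    {"tx":-0.0213,"ty":0,"tz":-0.0593,"ax":0,"ay":0.0938,"az":0},
    {"tx":-0.0213,"ty":0,"tz":-0.0593,"ax":0,"ay":0.0938,"az":0},
    {"tx":-0.0213,"ty":0,"tz":-0.0593,"ax":0,"ay":0.0938,"az":0},
    {"tx":-0.0213,"ty":0,"tz":-0.0593,"ax":0,"ay":0.0938,"az":0},
    {"tx":-0.0213,"ty":0,"tz":-0.0593,"ax":0,"ay":0.0938,"az":0},
  ],
)

```text
time: 26.35
tool_pos: [0.5071, -0.1423, 0.2274]
tcp_rot: [[0.228, 0.958, 0.173], [0.754, -0.286, 0.591], [0.616, -0.004, -0.788]]
force: [2.7, 6.6, 1.1]
finger_gap: 0.0279
finger_force: 59.4
```

Run:
```python
from h import *
prong()
ims=[]
for c in ['scene','side','wrist']:
    r=manip.read_camera(c)
    for k in manip.mark_of('pin_1',c)[:5]: print(c,np.round(k['point'],3),round(k['conf'],2),pix(r,k['point']))
    f=r['frame']; a=pix(r,hop(0,0,.13)) if c!='wrist' else np.array([280,270])
    w=np.array([50,60]) if c!='wrist' else np.array([120,144])
    f=f[max(a[1]-w[1],0):a[1]+w[1],a[0]-w[0]:a[0]+w[0]]; ims.append(cv2.resize(f,(266,319),interpolation=cv2.INTER_CUBIC))
cv2.imwrite('pics/tip.png',np.hstack(ims)[:,:,::-1])
```

```text
prong hop mm [ 14.1  -1.4 150.6] head -106.81 pitch 37.99 F [2.65 6.56 1.05] M [ 0.88 -0.34 -0.07] t 26.35
```

View pics/tip.png

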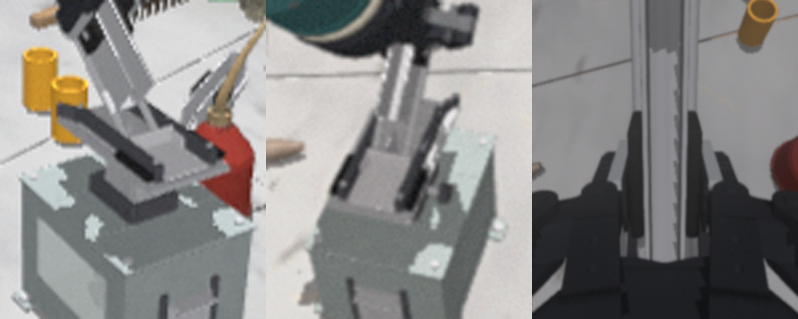

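Scene and side panels show the chute tipped with the shutter held open. The wrist panel shows a bare chute floor at (660,150), so all pins have left it. I hold a little, then check the window for the pins.

jog_arm(
  deltas=[
    {"tx":0,"ty":0,"tz":0,"ax":0,"ay":0,"az":0},
    {"tx":0,"ty":0,"tz":0,"ax":0,"ay":0,"az":0},
    {"tx":0,"ty":0,"tz":0,"ax":0,"ay":0,"az":0},
    {"tx":0,"ty":0,"tz":0,"ax":0,"ay":0,"az":0},
    {"tx":0,"ty":0,"tz":0,"ax":0,"ay":0,"az":0},
    {"tx":0,"ty":0,"tz":0,"ax":0,"ay":0,"az":0},
    {"tx":0,"ty":0,"tz":0,"ax":0,"ay":0,"az":0},
    {"tx":0,"ty":0,"tz":0,"ax":0,"ay":0,"az":0},
    {"tx":0,"ty":0,"tz":0,"ax":0,"ay":0,"az":0},
    {"tx":0,"ty":0,"tz":0,"ax":0,"ay":0,"az":0},
  ],
)

```text
time: 27.65
tool_pos: [0.5071, -0.1422, 0.2274]
tcp_rot: [[0.228, 0.958, 0.173], [0.754, -0.286, 0.591], [0.616, -0.004, -0.788]]
force: [2.7, 6.4, 1.3]
finger_gap: 0.0278
finger_force: 59.4
```

Run:
```python
from h import *
prong()
ims=[]
for c,p in [('scene',hop(0,-.05,.05)),('side',hop(0.01,0,.15))]:
    r=manip.read_camera(c); f=r['frame']; a=pix(r,p)
    for q in ['pin_1']:
        for k in manip.mark_of(q,c)[:5]: print(c,np.round(k['point'],3),round(k['conf'],2),pix(r,k['point']))
    w=np.array([34,38]) if c=='scene' else np.array([30,34])
    f=f[a[1]-w[1]:a[1]+w[1],a[0]-w[0]:a[0]+w[0]]
    f=cv2.resize(f,(400,450),interpolation=cv2.INTER_CUBIC); ims.append(cv2.convertScaleAbs(f,alpha=1.5))
cv2.imwrite('pics/win.png',np.hstack(ims)[:,:,::-1])
```

```text
prong hop mm [ 14.1  -1.5 150.6] head -106.82 pitch 37.99 F [2.74 6.38 1.3 ] M [ 0.84 -0.38 -0.05] t 27.65
```

View pics/win.png

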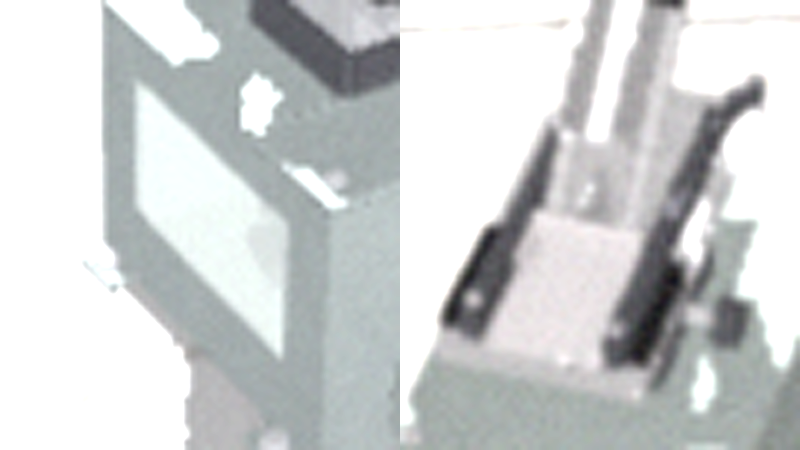

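Run:
```python
from h import *
r=manip.read_camera('side'); C=cloud(r); a=pix(r,hop(0.01,0,.15)); o=a-[30,34]
ang=np.radians(HD)
for v in range(18,36,2):
    row=[]
    for u in range(22,36,2):
        p=C[o[1]+v,o[0]+u]; d=p[:2]-H0; g=r['frame'][o[1]+v,o[0]+u].mean()
        row.append('%4.0f %4.0f %4.0f (%3.0f)'%(1e3*(d[0]*np.cos(ang)+d[1]*np.sin(ang)),1e3*(-d[0]*np.sin(ang)+d[1]*np.cos(ang)),1e3*p[2],g))
    print(v,' | '.join(row))
for k in manip.outline_of('pin_1','side')[:4]: v,u=np.nonzero(k['region']); print(k['conf'],len(u),u.mean()-o[0],v.mean()-o[1])
```

```text
18  -21  -27  153 (137) |    6   -9  187 (125) |   -3   -9  177 (113) |  -11   -9  169 (167) |  -13   -6  168 (208) |    4    7  190 (120) |   -6    5  178 (110)
20  -11  -22  159 ( 86) |   -6  -16  166 (163) |   -5  -11  169 (141) |   -8   -8  167 (186) |   -8   -4  167 (188) |    5    6  184 (121) |   -3    6  176 (116)
22   -5  -20  161 ( 71) |   -1  -14  167 (138) |   -5  -12  163 (131) |  -20  -15  145 (138) |  -21  -11  146 (139) |  -21   -7  147 (138) |  -22   -3  147 (122)
24   -1  -19  160 ( 85) |    2  -12  165 (154) |  -11  -15  149 (129) |  -14  -13  147 (135) |  -15   -9  147 (129) |  -17   -6  146 (137) |  -17   -1  147 (134)
26    1  -18  157 ( 94) |    4  -12  161 (145) |  -10  -16  145 (132) |   -9  -11  147 (131) |  -14   -9  142 (120) |  -16   -6  141 (135) |  -15   -1  143 (137)
28    6  -16  157 (120) |    6  -12  158 (142) |   -4  -13  146 (132) |   -4   -9  147 (159) |  -13   -9  138 (114) |  -17   -7  134 (133) |    4    8  162 (142)
30   11  -14  157 (137) |    8  -11  155 (138) |    1  -11  147 (141) |   -2   -9  144 (129) |  -11   -9  134 (110) |  -17   -7  127 (133) |    6    8  159 (146)
32   16  -12  159 (151) |    8  -12  149 (135) |    5  -10  146 (134) |   -3   -9  138 (112) |  -11   -9  128 (111) |  -16   -7  122 (129) |   10   10  158 (147)
34   20  -10  158 (161) |   18   -8  156 (160) |   19   -3  158 (159) |   20    1  160 (160) |   18    5  160 (154) |   16    8  158 (148) |   12   10  154 (149)
```

Depth shows the throat as an open, empty hole (its -y wall is visible down to z = 122 mm), and the chute is empty. Withdrawing.

jog_arm(
  deltas=[
    {"tx":0.02,"ty":0,"tz":-0.015,"ax":0,"ay":0,"az":0},
    {"tx":0.06,"ty":0,"tz":-0.045,"ax":0,"ay":0,"az":0},
    {"tx":0.12,"ty":0,"tz":-0.09,"ax":0,"ay":0,"az":0},
    {"tx":0.19,"ty":0,"tz":-0.142,"ax":0,"ay":0,"az":0},
    {"tx":0.27,"ty":0,"tz":-0.202,"ax":0,"ay":0,"az":0},
    {"tx":0.36,"ty":0,"tz":-0.27,"ax":0,"ay":0,"az":0},
    {"tx":0.44,"ty":0,"tz":-0.33,"ax":0,"ay":0,"az":0},
    {"tx":0.51,"ty":0,"tz":-0.38,"ax":0,"ay":0,"az":0},
    {"tx":0.57,"ty":0,"tz":-0.425,"ax":0,"ay":0,"az":0},
    {"tx":0.61,"ty":0,"tz":-0.455,"ax":0,"ay":0,"az":0},
  ],
)

```text
time: 28.95
tool_pos: [0.5167, -0.1163, 0.3381]
tcp_rot: [[0.229, 0.957, 0.177], [0.759, -0.289, 0.584], [0.61, 0.001, -0.792]]
force: [-0.1, -0.0, -2.2]
finger_gap: 0.0281
finger_force: 60.3
```

Run:
```python
from h import *
prong()
plan([.525,0.02,.27],Rt(HD,0))
for c in ['scene','side']:
    r=manip.read_camera(c)
    for k in manip.mark_of('pin_1',c)[:4]: print(c,np.round(k['point'],3),round(k['conf'],2),pix(r,k['point']))
```

```text
prong hop mm [-13.    0.4 261.7] head -106.79 pitch 37.58 F [-0.11 -0.01 -2.25] M [-0.96  0.29 -0.01] t 28.95
t [ 0.425 -0.21   0.9  ] a [ 0.001 -0.626 -0.   ]
side [ 0.524 -0.1    0.317] 0.67 [239 158]
```

The side camera reports a possible pin in the chute, so I check against the trough floor depth.

Run:
```python
from h import *
s=manip.state(); B=s['tcp_rot']@np.diag([-1,1,-1.]); o=s['tool_pos']-B@np.array([0,0,.0296])
ims=[]
for c in ['scene','side','wrist']:
    r=manip.read_camera(c); C=(cloud(r)-o)@B*1000; ok=(r['depth']>0)&(abs(C[...,1])<4)&(C[...,2]>-6)&(C[...,2]<40)&(C[...,0]>-82)&(C[...,0]<66)
    p=C[ok]; print(c,len(p))
    for x in range(-85,70,10):
        k=p[abs(p[:,0]-x)<5]
        if len(k): print('  x',x,len(k),np.percentile(k[:,2],[5,50,95]).round(1))
    for k in manip.mark_of('pin_1',c)[:4]: print(c,((np.array(k['point'])-o)@B*1000).round(),k['conf'])
    ctr=pix(r,o); f=r['frame']
    if c!='wrist': f=f[max(ctr[1]-45,0):,max(ctr[0]-40,0):][:90,:80]
    else: f=f[:,180:380]
    ims.append(cv2.resize(f,(266,300),interpolation=cv2.INTER_CUBIC))
cv2.imwrite('pics/empty.png',np.hstack(ims)[:,:,::-1])
```

```text
scene 15
  x -85 1 [30.4 30.4 30.4]
  x -75 1 [30.6 30.6 30.6]
  x 15 1 [23.4 23.4 23.4]
  x 55 3 [2.4 2.7 2.9]
  x 65 9 [1.3 2.1 3. ]
scene [ 3.  3. 16.] 0.29
side 29
  x -85 1 [30.9 30.9 30.9]
  x -75 18 [ 7.3 21.5 30.7]
  x -55 1 [2.6 2.6 2.6]
  x 5 1 [3.8 3.8 3.8]
  x 25 1 [5.1 5.1 5.1]
  x 65 7 [1.  2.9 4.4]
side [ 201.    1. -120.] 0.66
wrist 4126
  x -85 183 [ 2.5 29.4 31.8]
  x -75 396 [1.9 3.  4.1]
  x -65 372 [1.9 3.  4. ]
  x -55 354 [2. 3. 4.]
  x -45 338 [2. 3. 4.]
  x -35 312 [2.1 3.1 4. ]
  x -25 288 [2.  3.  4.1]
  x -15 268 [2.1 3.  4.1]
  x -5 262 [2.1 3.  3.9]
  x 5 246 [1.9 3.  3.8]
  x 15 242 [2.1 3.  3.9]
  x 25 232 [2.1 3.1 3.9]
  x 35 222 [1.9 3.  3.7]
  x 45 197 [2.2 3.1 3.9]
  x 55 183 [2.1 3.1 4. ]
  x 65 31 [2.  2.8 3.6]
```

View pics/empty.png

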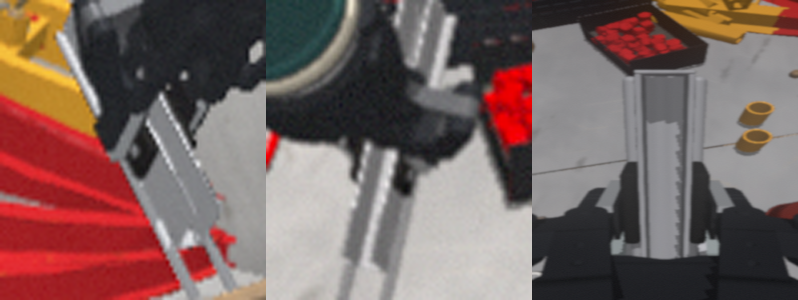

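The wrist depth gives a flat 3 mm floor along the whole trough, so the chute is empty. The picture also shows both sleeves standing at (757,112) and (757,140). Now I level the chute and carry it back.

jog_arm(
  deltas=[
    {"tx":0.03,"ty":-0.01,"tz":0.03,"ax":0,"ay":-0.06,"az":0},
    {"tx":0.07,"ty":-0.03,"tz":0.09,"ax":0,"ay":-0.13,"az":0},
    {"tx":0.12,"ty":-0.06,"tz":0.2,"ax":0,"ay":-0.21,"az":0},
    {"tx":0.18,"ty":-0.09,"tz":0.33,"ax":0,"ay":-0.29,"az":0},
    {"tx":0.24,"ty":-0.12,"tz":0.47,"ax":0,"ay":-0.37,"az":0},
    {"tx":0.3,"ty":-0.15,"tz":0.61,"ax":0,"ay":-0.45,"az":0},
    {"tx":0.35,"ty":-0.17,"tz":0.73,"ax":0,"ay":-0.52,"az":0},
    {"tx":0.39,"ty":-0.19,"tz":0.82,"ax":0,"ay":-0.58,"az":0},
    {"tx":0.415,"ty":-0.205,"tz":0.88,"ax":0,"ay":-0.615,"az":0},
    {"tx":0.425,"ty":-0.21,"tz":0.9,"ax":0,"ay":-0.626,"az":0},
  ],
)

```text
time: 30.45
tool_pos: [0.5243, 0.0232, 0.2681]
tcp_rot: [[0.285, 0.959, -0.003], [0.959, -0.285, 0.002], [0.001, -0.003, -1.0]]
force: [0.2, 0.6, -2.1]
finger_gap: 0.028
finger_force: 60.2
```

Run:
```python
from h import *
prong()
plan([.494,.15,.18],Rt(-80,0))
```

```text
prong hop mm [-114.1  -32.3  242.4] head -106.56 pitch 0.05 F [ 0.15  0.56 -2.08] M [-0.08 -0.    0.02] t 30.45
t [ 0.752 -0.433  0.589] a [-0.003 -0.002 -0.443]
```

Run:
```python
from h import *
plan([.494,.156,.17],Rt(-66.8,0))
```

```text
t [ 0.79  -0.444  0.656] a [-0.003 -0.002 -0.663]
```

jog_arm(
  deltas=[
    {"tx":0.05,"ty":-0.03,"tz":0.02,"ax":0,"ay":0,"az":-0.04},
    {"tx":0.12,"ty":-0.07,"tz":0.07,"ax":0,"ay":0,"az":-0.1},
    {"tx":0.21,"ty":-0.12,"tz":0.14,"ax":0,"ay":0,"az":-0.18},
    {"tx":0.31,"ty":-0.18,"tz":0.23,"ax":0,"ay":0,"az":-0.27},
    {"tx":0.42,"ty":-0.24,"tz":0.33,"ax":0,"ay":0,"az":-0.36},
    {"tx":0.53,"ty":-0.3,"tz":0.43,"ax":0,"ay":0,"az":-0.45},
    {"tx":0.63,"ty":-0.36,"tz":0.52,"ax":0,"ay":0,"az":-0.53},
    {"tx":0.71,"ty":-0.4,"tz":0.59,"ax":0,"ay":0,"az":-0.6},
    {"tx":0.77,"ty":-0.43,"tz":0.635,"ax":0,"ay":0,"az":-0.645},
    {"tx":0.79,"ty":-0.444,"tz":0.656,"ax":0,"ay":0,"az":-0.663},
  ],
)

```text
time: 31.45
tool_pos: [0.4951, 0.1534, 0.1704]
tcp_rot: [[-0.392, 0.92, -0.001], [0.92, 0.392, 0.002], [0.002, -0.0, -1.0]]
force: [0.2, -0.1, -2.9]
finger_gap: 0.0276
finger_force: 60.2
```

Run:
```python
from h import *
prong()
plan([.494,.156,.034],Rt(-66.8,0))
```

```text
prong hop mm [-251.7  -39.3  144.6] head -66.94 pitch 0.12 F [ 0.23 -0.11 -2.88] M [-0.06 -0.01  0.  ] t 31.45
t [0.017 0.    0.909] a [-0.    -0.002 -0.002]
```

jog_arm(
  deltas=[
    {"tx":0,"ty":0,"tz":0.1,"ax":0,"ay":0,"az":0},
    {"tx":0.01,"ty":0,"tz":0.22,"ax":0,"ay":0,"az":0},
    {"tx":0.015,"ty":0,"tz":0.35,"ax":0,"ay":0,"az":0},
    {"tx":0.017,"ty":0,"tz":0.48,"ax":0,"ay":0,"az":0},
    {"tx":0.017,"ty":0,"tz":0.6,"ax":0,"ay":0,"az":0},
    {"tx":0.017,"ty":0,"tz":0.71,"ax":0,"ay":0,"az":0},
    {"tx":0.017,"ty":0,"tz":0.8,"ax":0,"ay":0,"az":0},
    {"tx":0.017,"ty":0,"tz":0.865,"ax":0,"ay":0,"az":0},
    {"tx":0.017,"ty":0,"tz":0.9,"ax":0,"ay":0,"az":0},
    {"tx":0.017,"ty":0,"tz":0.909,"ax":0,"ay":0,"az":0},
  ],
)

```text
time: 32.45
tool_pos: [0.4942, 0.1554, 0.0341]
tcp_rot: [[-0.39, 0.921, -0.001], [0.921, 0.39, 0.001], [0.001, -0.0, -1.0]]
force: [0.6, -0.4, -1.6]
finger_gap: 0.028
finger_force: 60.3
```

jog_arm(
  deltas=[
    {"tx":0,"ty":0,"tz":0.004,"ax":0,"ay":0,"az":0},
    {"tx":0,"ty":0,"tz":0.008,"ax":0,"ay":0,"az":0},
    {"tx":0,"ty":0,"tz":0.012,"ax":0,"ay":0,"az":0},
    {"tx":0,"ty":0,"tz":0.016,"ax":0,"ay":0,"az":0},
    {"tx":0,"ty":0,"tz":0.02,"ax":0,"ay":0,"az":0},
    {"tx":0,"ty":0,"tz":0.024,"ax":0,"ay":0,"az":0},
    {"tx":0,"ty":0,"tz":0.027,"ax":0,"ay":0,"az":0},
    {"tx":0,"ty":0,"tz":0.03,"ax":0,"ay":0,"az":0},
    {"tx":0,"ty":0,"tz":0.03,"ax":0,"ay":0,"az":0},
    {"tx":0,"ty":0,"tz":0.03,"ax":0,"ay":0,"az":0},
  ],
)

```text
time: 33.45
tool_pos: [0.4941, 0.1556, 0.0298]
tcp_rot: [[-0.391, 0.921, -0.001], [0.921, 0.391, 0.001], [0.001, 0.0, -1.0]]
force: [0.9, -0.9, -1.7]
finger_gap: 0.0279
finger_force: 60.3
```

jog_arm(
  deltas=[
    {"tx":0,"ty":0,"tz":0.002,"ax":0,"ay":0,"az":0},
    {"tx":0,"ty":0,"tz":0.003,"ax":0,"ay":0,"az":0},
    {"tx":0,"ty":0,"tz":0.004,"ax":0,"ay":0,"az":0},
    {"tx":0,"ty":0,"tz":0.005,"ax":0,"ay":0,"az":0},
    {"tx":0,"ty":0,"tz":0.006,"ax":0,"ay":0,"az":0},
    {"tx":0,"ty":0,"tz":0.007,"ax":0,"ay":0,"az":0},
    {"tx":0,"ty":0,"tz":0.008,"ax":0,"ay":0,"az":0},
    {"tx":0,"ty":0,"tz":0.008,"ax":0,"ay":0,"az":0},
    {"tx":0,"ty":0,"tz":0.008,"ax":0,"ay":0,"az":0},
    {"tx":0,"ty":0,"tz":0.008,"ax":0,"ay":0,"az":0},
  ],
)

```text
time: 34.45
tool_pos: [0.4941, 0.1556, 0.0296]
tcp_rot: [[-0.391, 0.921, -0.0], [0.921, 0.391, 0.002], [0.001, 0.0, -1.0]]
force: [-1.9, -1.3, 9.9]
finger_gap: 0.0279
finger_force: 62.0
```

On the bench; open and withdraw.

jog_arm(
  deltas=[
    {"tx":0,"ty":0,"tz":-0.004,"ax":0,"ay":0,"az":0},
    {"tx":0,"ty":0,"tz":-0.006,"ax":0,"ay":0,"az":0},
    {"tx":0,"ty":0,"tz":-0.006,"ax":0,"ay":0,"az":0},
    {"tx":0,"ty":0,"tz":-0.006,"ax":0,"ay":0,"az":0},
    {"tx":0,"ty":0,"tz":-0.006,"ax":0,"ay":0,"az":0},
    {"tx":0,"ty":0,"tz":-0.006,"ax":0,"ay":0,"az":0},
    {"tx":0,"ty":0,"tz":-0.006,"ax":0,"ay":0,"az":0},
    {"tx":0,"ty":0,"tz":-0.006,"ax":0,"ay":0,"az":0},
    {"tx":0,"ty":0,"tz":-0.006,"ax":0,"ay":0,"az":0},
    {"tx":0,"ty":0,"tz":-0.006,"ax":0,"ay":0,"az":0},
  ],
  grip=1,
)

```text
time: 35.45
tool_pos: [0.4941, 0.1556, 0.0296]
tcp_rot: [[-0.391, 0.921, -0.0], [0.921, 0.391, 0.001], [0.001, 0.0, -1.0]]
force: [0.0, 0.3, -0.2]
finger_gap: 0.0856
finger_force: 0.0
```

jog_arm(
  deltas=[
    {"tx":0,"ty":0,"tz":-0.05,"ax":0,"ay":0,"az":0},
    {"tx":0,"ty":0,"tz":-0.12,"ax":0,"ay":0,"az":0},
    {"tx":0,"ty":0,"tz":-0.22,"ax":0,"ay":0,"az":0},
    {"tx":0,"ty":0,"tz":-0.35,"ax":0,"ay":0,"az":0},
    {"tx":0,"ty":0,"tz":-0.48,"ax":0,"ay":0,"az":0},
    {"tx":0,"ty":0,"tz":-0.61,"ax":0,"ay":0,"az":0},
    {"tx":0,"ty":0,"tz":-0.74,"ax":0,"ay":0,"az":0},
    {"tx":0,"ty":0,"tz":-0.86,"ax":0,"ay":0,"az":0},
    {"tx":0,"ty":0,"tz":-0.95,"ax":0,"ay":0,"az":0},
    {"tx":0,"ty":0,"tz":-1,"ax":0,"ay":0,"az":0},
  ],
)

```text
time: 36.45
tool_pos: [0.4946, 0.1556, 0.1816]
tcp_rot: [[-0.39, 0.921, 0.002], [0.921, 0.39, 0.002], [0.001, 0.003, -1.0]]
force: [0.4, -0.2, -0.4]
finger_gap: 0.0854
finger_force: 0.0
```

Run:
```python
from h import *
print(manip.state()['finger_gap'],manip.state()['tool_pos'])
for c in ['scene','side','wrist']:
    r=manip.read_camera(c); C=cloud(r)
    m=(r['depth']>0)&(np.hypot(C[...,0]-.505,C[...,1]-.135)<.13)&(C[...,2]>.012)&(C[...,2]<.06); p=C[m]
    print(c,cv2.minAreaRect((p[:,:2]*1000).astype(np.float32)),np.percentile(p[:,2],98).round(4))
    for q in ['chute','oil_can','sleeve_1','pin_1']:
        for k in manip.mark_of(q,c)[:3]: print(q,np.round(k['point'],3),round(k['conf'],2))
```

```text
0.08536177209826584 [0.49460791 0.15555644 0.18162905]
scene ((488.89410400390625, 162.59060668945312), (31.848276138305664, 148.1004180908203), 21.626506805419922) 0.0308
chute [0.491 0.158 0.002] 0.85
chute [ 0.803 -0.041 -0.002] 0.74
chute [ 0.8   -0.294  0.004] 0.7
oil_can [ 0.668 -0.147  0.004] 0.92
oil_can [ 0.496 -0.18   0.   ] 0.23
sleeve_1 [ 0.697  0.091 -0.002] 0.78
sleeve_1 [0.671 0.03  0.002] 0.59
side ((488.6317138671875, 161.76953125), (30.05056381225586, 152.12860107421875), 22.70513916015625) 0.0314
chute [0.494 0.159 0.005] 0.89
chute [ 0.81  -0.041 -0.002] 0.71
chute [0.497 0.161 0.021] 0.44
oil_can [ 0.667 -0.145 -0.001] 0.72
sleeve_1 [0.67  0.024 0.003] 0.69
sleeve_1 [ 0.697  0.091 -0.003] 0.55
wrist ((489.6719055175781, 164.51681518554688), (29.679759979248047, 146.10536193847656), 21.643474578857422) 0.0327
chute [0.492 0.156 0.006] 0.76
sleeve_1 [0.672 0.026 0.   ] 0.94
sleeve_1 [ 0.701  0.09  -0.002] 0.52
```

The chute stands upright at z about 0 with its wall tops at 31 mm, and the bystanders have not moved. No pins are visible outside the hopper.

```bash
python3 -c "
from cell import manip
print(manip.sign_off())"
```

```text
the job is handed in; nothing more can be done
None
```

The job is handed in, with no verdict returned: the chute emptied through the open shutter and stands back on its rods, with the oil can and sleeves unmoved; the pins were not seen inside the hopper, but none showed in the chute, in the visible part of the throat or on the bench.

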